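# Push the canister into its sprung-flap garage

### The arm

A 6-joint arm with a two-finger parallel gripper is mounted at the origin on a cart in front of the work surface, level with it; the furniture and walls round the work are solid. World frame = base frame: x ahead of the robot, y to its left, z up, the work surface at z = 0. Lengths are in m, angles in rad, forces in N, time in s.
With the tool pointing down it reaches from about 0.25 to 0.775 m from the base axis. Payload 8.9 kg.
Tool frame: the origin (TCP) lies at the very end of the fingers, on their centre line; the grasp point (between the pads) lies 19 mm behind it; x points along the fingers, z is the direction in which the jaws open and shut, and the axes are right-handed (so a half turn about x gives the same grasp; the last joint's range is limited). The gripper opens to 85 mm and grips with 20 to 120 N. Pads are 22 mm wide; open, the fingers measure 114 mm over their backs; the gripper's body (76 mm by 85 mm) begins 54 mm behind the grasp point. The pads swing forward as they close: fully open they stand 13 mm farther back than shut.
Start: joints at [-1.337, 0.291, -0.153, 1.127, 0, 1.431], TCP at [0.191, -0.489, 0.231] pointing down, gripper open.
Joint ranges: [-2.52, 2.52], [-0.91, 1.74], [-1.3, 1.37], [-1.96, 2.02], [-1.52, 1.47], [-3.14, 3.14]. Speed limits (rad/s): [2.22, 2.22, 2.79, 3.14, 3.14, 3.14].

### API

Orientations are given as a unit quaternion [w, x, y, z].
In Python, from station import r gives the robot as it stands.
- The arm moves only by the tool step_arm, never from a script. Its argument "targets" is a list of rows, each an object of numbers: "x", "y", "z": the shift along the world's x, y, z normalised to -1 to 1, where 1 is 0.12 m; "rx", "ry", "rz": the turn, a rotation vector about the world's x, y, z normalised to -1 to 1, where 1 is pi rad; "hand": the opening, from 0 (shut) to 1 (fully open). In form: [{"x": .., "y": .., "z": .., "rx": .., "ry": .., "rz": .., "hand": ..}, ...]. A call has 1 to 20 rows; each row is the pose to reach, as a shift and turn from the pose commanded when the call began, turning the shorter way round; what a row does not reach only later rows make up. A row lasts 1/10 s, in which the tool goes at most 50 mm and 8.59 degrees, less where a joint would pass 70% of its speed; a pose out of reach is approached as far as the arm can. A call with a number of a shift or a turn outside -1 to 1 is refused whole. A call with a gripper value outside its range is refused whole. The fingers move at their own pace and stop on an object; "squeeze" is the grip in N (left out, the last holds). Time passes only in rows, so rows that repeat a pose let the fingers close. It gives the time, the measured TCP pose, the force and the opening at its end, in the units of the state.
- r.get_obs(): the state, without advancing time (a new reading comes with each control period).
- r.grab_frame(name): name is "scene" or "top"; returns a dict with "image" (384x512x3 uint8, red, green, blue), "fx", "fy", "cx", "cy" (pixels), "rvec" (rotation vector, rad) and "tvec" (3), from world to camera coordinates, as OpenCV has them. Camera axes: x right, y down, z forward; pixel columns grow to the right and rows downward; lengths in m; the calibration is good to about 2 mm. A picture is of the moment at which its call begins. There is no depth.
- r.hand_in(): hands the job in, once; it reports no verdict.
The state is a dict: "time": time; "q": joint angles; "joint_vel": joint speeds; "joint_torque": joint torques, N m; "ee_pos": TCP position; "tool_rot": TCP orientation; "ft_force": force on the tool from outside, world axes, zero at the start; "torque": the same for the moment, N m; "width": opening from 0.0 (shut) to 1.0 (fully open).
Only numpy, scipy, OpenCV 4.12 (cv2) and the standard library are available. Lean on these libraries where they do the work, as an engineer would, in place of code of your own. Each camera call takes 0.05 s, during which the arm holds its last target.

### The job

Put the canister that stands near the front of the worktop, left of the sink, away in its wooden garage right of the sink: stand it upright in the garage's mouth, then push it in past the sprung metal flap, holding the flap open, until you feel it press lightly but surely (a push of about 10 N, held for a moment) against the stop at the back. Draw back so that the flap swings shut behind it, and leave it standing there; never force it or the garage (keep under 25 N), and leave the other things where they are.

Things in the scene. Friction and masses are not known exactly. Their poses are not given: they have to be found in the camera images.
- canister_center (a point): Centre (60 mm above the underside) of the loose grey canister with a wooden lid, about 0.25 kg: body 84 mm across, lid 86 mm, lid top 103 mm above the underside. The lid does not come off. On it, in the middle, a round wooden knob 20 mm across, 102 to 120 mm above the underside: grip it there to lift. Pushed by the knob it tips; push low on its side, below the lid (sliding takes 3 to 7 N).
- bay: Canister garage of light wood, fixed to the worktop, no floor: the canister slides in on the worktop (z = 0). Origin on the worktop, lane's middle, in the shut flap's plane; x points inward along the lane, y left, z up. Right wall's inner face y = -47 mm, left liner's +46 mm (from x = 56 mm): 3 mm beside the lid. Outer back wall x = 165 to 175 mm, 92 mm high.
- bay_mouth (a point): Point on the worktop at x = -50 mm of the garage, in the lane's middle, between the outer ends of two low flared wooden wings (70 mm high, open above, x = -51 to -17 mm; at their narrowest 50 mm to the right and 62 mm to the left of the middle). Stand the canister about here before pushing. Axes as the garage's.
- bay_slot (a point): Point in the roof's slot, at x = 120 mm of the garage, 111 mm up (roof's top; its underside is 106 mm up). The roof covers x = 68 to 173 mm except a slot 72 mm wide along the lane's middle for the knob. Before it the lane is open above, its walls and the hinge post 84 mm high, so fingers reach down behind the canister; the canister goes in only through the mouth.
- stop_area (a point): Point on the garage at x = 125 mm, 50 mm up (fixed, does not show the stop). A stiff grey back stop, 80 mm wide and 78 mm high, stands at or behind it, set to a different depth each time and not measured: the canister meets it with its centre somewhere between x = 80 and 108 mm. Find it by feel: slow, force-limited push.
- flap (a joint): Sprung aluminium flap, upright, 15 to 78 mm high, hinged on a post at x = 0, y = +54 mm of the garage, reaching to y = +5 mm when shut. rad: 0 shut, grows as it is pushed in, to 1.5. Opens inward only; its spring (0.06 N m shut, 0.16 fully open: 1 to 3.5 N at the edge) shuts it behind the canister once the canister's centre is past x = 77 mm and no finger is in its way.
- flap_edge (a point): Middle of the flap's free edge, 46 mm high; moves with the flap.
- canister: The same canister, origin at the centre of its underside, z axis up.
- spice_jar_1: Bystander, to be left alone: spice jar with red cap, 45x45x106 mm; origin at the centre of its underside.
- mill_1: Bystander, to be left alone: clear shaker with grey top, 44x44x90 mm; origin at the centre of its underside.
- sink_strainer: Bystander, to be left alone: round steel sink strainer, 83x83x29 mm; origin at the centre of its underside.
- teaspoon_1: Bystander, to be left alone: steel teaspoon, 131x27x13 mm; origin at the centre of its underside.
Not all that is in view belongs to the job. Leave any turquoise look-alike of the canister alone.

How it is judged:
By the outcome, as a careful person would: the job done as asked, in the order asked, and still so for the second after the job is handed in, with the robot touching nothing.
It also fails if it takes over 72 s, if anything falls off the work surface, if the arm or the gripper's body presses on something with over 40 N, if the wrist force passes 120 N, or if a joint passes its speed limit or range.

## Working session

There is one attempt and no reset: what is moved stays moved. The work goes in short steps, Python scripts to look and compute and a tool call to move; the robot and the scene stay as the last step left them, time stands still between calls to the robot, and variables do not carry over. Pictures are saved under pics/ and viewed, and the job is handed in when it is done.

Besides the shell and the picture viewer there is one more tool, called after "Request:" as name(argument=value, ...) on one line, values as JSON. step_arm: Moves the arm, as the interface text tells. Scaled input: -1 to 1 covers 0.12 m each way for a shift and pi rad each way for a turn. Its arguments: {"type":"object","properties":{"targets":{"type":"array"},"squeeze":{"type":"number"}},"required":["targets"]}

```bash
mkdir -p pics; ls
python3 - <<'E'
from station import r
import cv2
o=r.get_obs(); print(o)
for n in("scene","top"):
    f=r.grab_frame(n); cv2.imwrite(f"pics/{n}0.png",cv2.resize(f["image"][:,:,::-1],(800,600),interpolation=cv2.INTER_CUBIC)); print(n,f["fx"],f["fy"],f["cx"],f["cy"],f["rvec"],f["tvec"])
E
```

```text
pics
{'time': 0.0, 'q': array([-1.33730902e+00,  2.91306465e-01, -1.54099029e-01,  1.12666724e+00,
       -2.02270984e-05,  1.43153159e+00]), 'joint_vel': array([ 7.99175607e-05,  7.06712366e-04,  3.78760592e-04,  1.13665418e-04,
       -1.36178758e-03,  2.04739878e-03]), 'joint_torque': array([-1.46797989e-03, -5.37140930e+01,  3.31373763e+01,  1.59262918e-02,
       -3.20225918e-04, -6.20674882e-06]), 'ee_pos': array([ 0.19111274, -0.48853678,  0.23072887]), 'tool_rot': array([ 0.58365185,  0.39899   ,  0.58432903, -0.39839314]), 'ft_force': array([-0.06686022, -0.1343993 ,  0.04135888]), 'torque': array([ 0.05814743, -0.02759978, -0.0210197 ]), 'width': 1.0037615072331034}
scene 453.4246360878263 453.4246360878263 257.26315595111885 193.21746275014743 [ 1.30668251 -2.2289814   0.92019499] [0.35317968 0.33442887 1.52260274]
top 403.5178280736482 403.5178280736482 250.66571930767535 193.55015161254647 [ 2.0021841  -2.23330602  0.22493103] [0.15114399 0.4907911  1.39335686]
```

View pics/scene0.png

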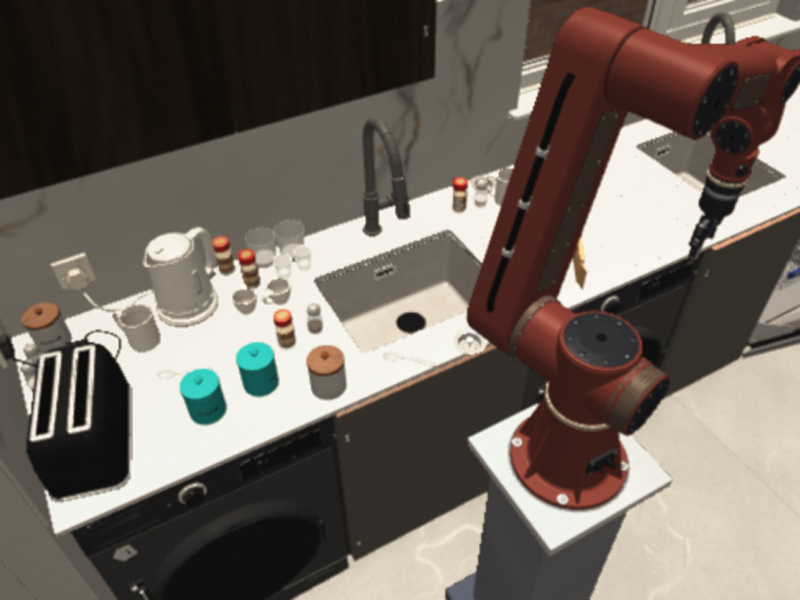

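View pics/top0.png

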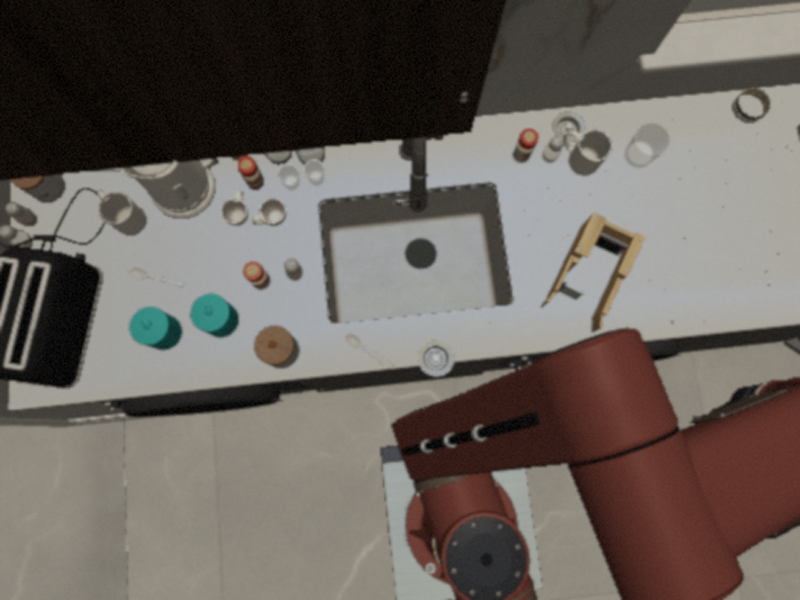

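The top view shows the grey canister with a wooden lid at about (274,345), next to two turquoise look-alikes at (152,327) and (211,314). There is another brown-lidded one at the far back left (28,182), but it isn't near the front. The first fits the description. The garage is at about (605,270), with its mouth towards the lower left. I'll confirm both in enlarged crops.

```bash
cat > h.py <<'E'
import cv2,numpy as np
from station import r
def grab(n):
    return r.grab_frame(n)
def save(f,name,box=None,s=1):
    im=f["image"][:,:,::-1]
    if box: x0,y0,x1,y1=box; im=im[y0:y1,x0:x1]
    cv2.imwrite("pics/"+name,cv2.resize(im,None,fx=s,fy=s,interpolation=cv2.INTER_CUBIC))
def cam(f):
    R=cv2.Rodrigues(np.array(f["rvec"],float))[0]; t=np.array(f["tvec"],float)
    K=np.array([[f["fx"],0,f["cx"]],[0,f["fy"],f["cy"]],[0,0,1]]); return K,R,t
def ray(f,u,v,z):
    K,R,t=cam(f); d=R.T@np.linalg.inv(K)@[u,v,1]; c=-R.T@t
    return c+d*(z-c[2])/d[2]
def proj(f,P):
    K,R,t=cam(f); return cv2.projectPoints(np.atleast_2d(np.array(P,float)),np.array(f["rvec"],float),t,K,None)[0][:,0]
E
python3 - <<'E'
from h import *
f=grab("top")
save(f,"can1.png",(140,180,240,260),8); save(f,"bay1.png",(335,125,425,215),6.6)
f=grab("scene"); save(f,"can1s.png",(170,200,270,275),8)
E
```

```text
(no output)
```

View pics/can1.png

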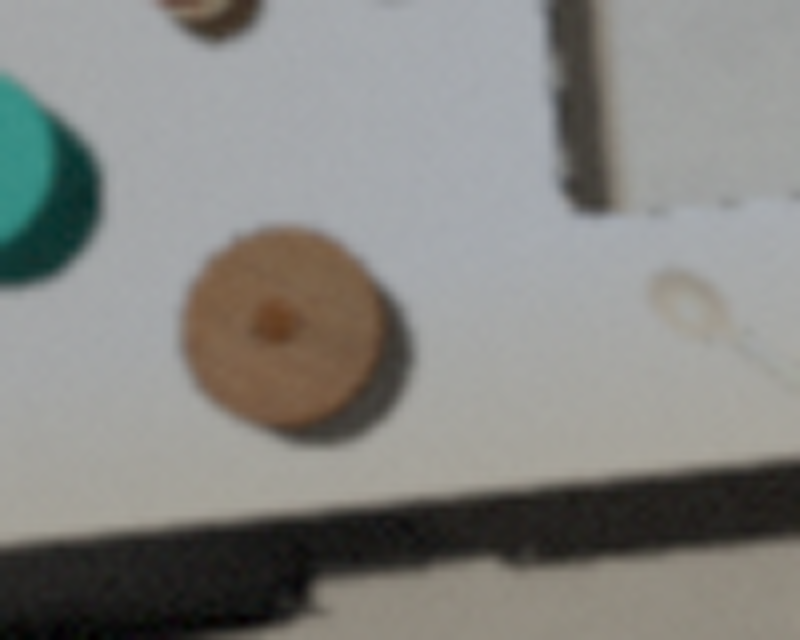

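View pics/bay1.png

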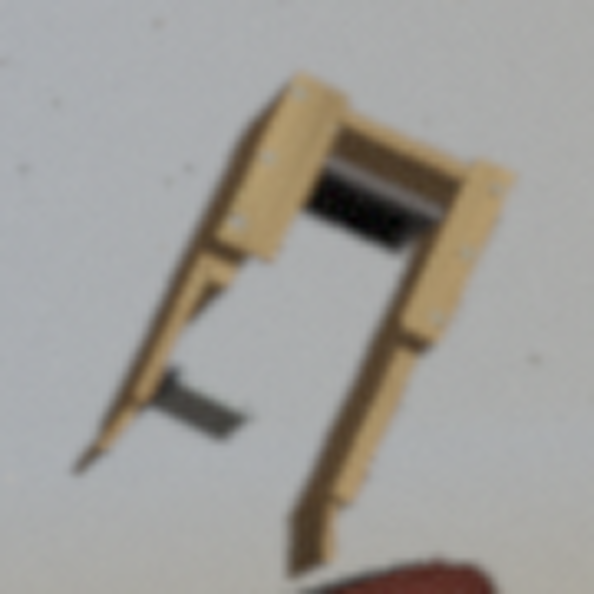

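View pics/can1s.png

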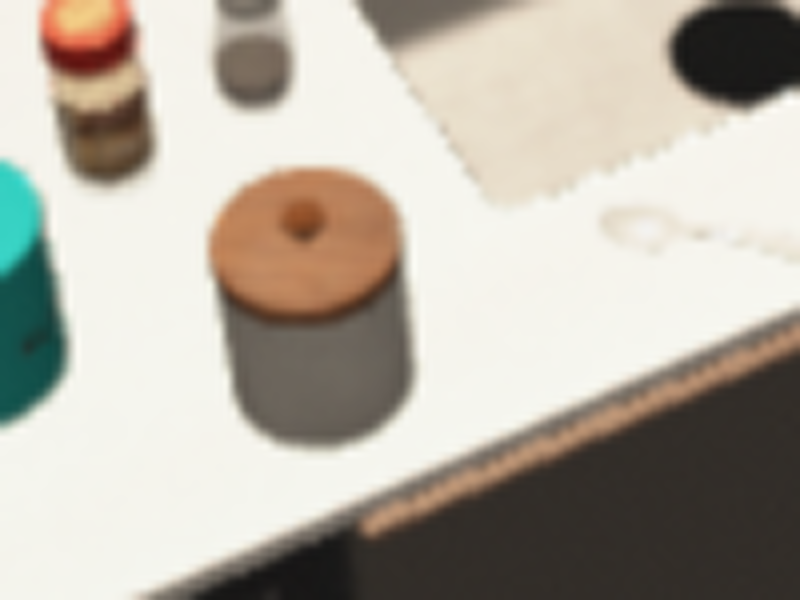

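The crop confirms it: grey body, wooden lid and knob, alone at the front. In the garage crop I can read the roof panels' slot corners and the flap tip at about (243,418).

Run:
```python
from h import *
from scipy.optimize import least_squares
t=grab("top"); s=grab("scene")
for f,u,v,z in[(t,175.5,221.1,.103),(t,140+276/8,180+318/8,.12),(s,208.25,230,.103),(s,170+304/8,200+210/8,.12)]: print(ray(f,u,v,z))
px=np.array([(348,100),(272,258),(475,165),(405,330),(245,418)],float)/6.6+[335,125]
m=np.array([(.173,.036,.111),(.068,.036,.111),(.173,-.036,.111),(.068,-.036,.111),(0,.005,.078)])
def W(p,m): 
    c,s_=np.cos(p[2]),np.sin(p[2]); m=np.atleast_2d(m)
    return np.c_[p[0]+c*m[:,0]-s_*m[:,1],p[1]+s_*m[:,0]+c*m[:,1],m[:,2]]
fn=lambda p:(proj(t,W(p,m))-px).ravel()
q=least_squares(fn,[.4,-.2,-.4]); print(q.x,np.degrees(q.x[2])); print(q.fun.reshape(-1,2).round(2))
# overlay full model
img=cv2.resize(t["image"][125:215,335:425,::-1],None,fx=6.6,fy=6.6,interpolation=cv2.INTER_CUBIC)
def line(a,col):
    p=((proj(t,W(q.x,a))-[335,125])*6.6).astype(int); cv2.polylines(img,[p.reshape(-1,1,2)],False,col,1)
line([(.068,.036,.111),(.173,.036,.111)],(0,0,255));line([(.068,-.036,.111),(.173,-.036,.111)],(0,0,255))
line([(.165,-.047,.092),(.165,.046,.092),(.175,.046,.092),(.175,-.047,.092)],(255,0,0))
line([(0,.054,.078),(0,.005,.078),(0,.005,.015),(0,.054,.015)],(0,255,0))
line([(-.017,-.047,.084),(.068,-.047,.084)],(255,0,255)); line([(-.017,-.047,.0),(.165,-.047,.0)],(255,255,0))
line([(-.017,.062,.07),(-.017,-.05,.07)],(0,255,255))
cv2.imwrite("pics/ov1.png",img)
```

```text
[0.42641565 0.36191771 0.103     ]
[0.42872806 0.36200248 0.12      ]
[0.42254769 0.36490537 0.103     ]
[0.42463702 0.36332119 0.12      ]
[ 0.46786207 -0.33527156 -0.6080193 ] -34.83694001217644
[[ 0.84 -0.25]
 [-0.32  1.15]
 [ 0.34 -0.71]
 [-1.54 -0.12]
 [ 0.71 -0.08]]
```

View pics/ov1.png

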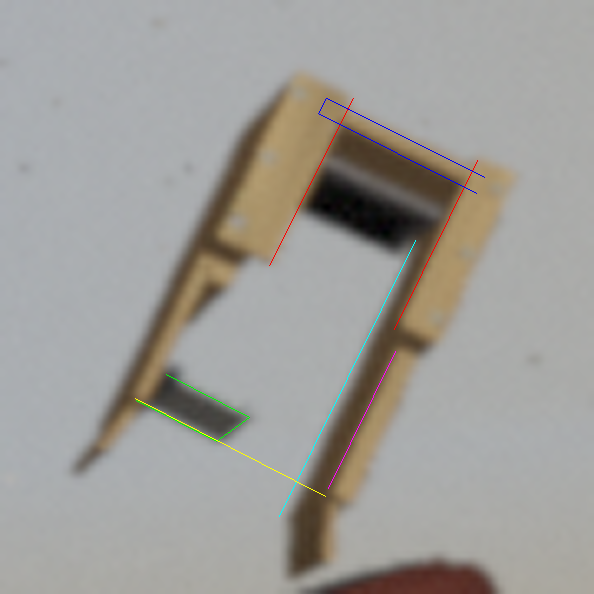

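Run:
```python
from h import *
from scipy.spatial.transform import Rotation as R
o=r.get_obs();w,x,y,z=o["tool_rot"]; M=R.from_quat([x,y,z,w]).as_matrix(); print(M.round(3))
print("jaw az",np.degrees(np.arctan2(M[1,2],M[0,2])),"pos az",np.degrees(np.arctan2(-.4885,.191)))
```

```text
[[-0.     0.931  0.364]
 [ 0.     0.364 -0.931]
 [-1.     0.    -0.   ]]
jaw az -68.6405344186952 pos az -68.64485769695551
```

Request:
step_arm(targets=[{"x": 0.1, "y": 0.33, "z": 0.05, "rz": 0.03, "hand": 1}, {"x": 0.2, "y": 0.67, "z": 0.1, "rz": 0.06, "hand": 1}, {"x": 0.3, "y": 1, "z": 0.15, "rz": 0.1, "hand": 1}])

```text
invalid input at $.targets[0]: expected keys x, y, z, rx, ry, rz, hand
```

```bash
python3 -c "
from h import *
o=r.get_obs();print(o['q'],o['ee_pos'],o['time'])"
```

```text
[-1.33729701e+00  2.90932669e-01 -1.53621364e-01  1.12667086e+00
  3.47360881e-05  1.43150266e+00] [ 0.19120274 -0.48881122  0.23110143] 0.3
```

Request:
step_arm(targets=[{"x": 0.1, "y": 0.33, "z": 0.05, "rx": 0, "ry": 0, "rz": 0.03, "hand": 1}, {"x": 0.2, "y": 0.67, "z": 0.1, "rx": 0, "ry": 0, "rz": 0.06, "hand": 1}, {"x": 0.3, "y": 1, "z": 0.15, "rx": 0, "ry": 0, "rz": 0.1, "hand": 1}])

```text
time: 0.6
ee_pos: [0.2273, -0.3674, 0.2492]
tool_rot: [0.64, 0.302, 0.64, -0.301]
ft_force: [0.4, 0.7, 0.3]
width: 1.002
```

```bash
python3 -c "
from h import *
o=r.get_obs();print(o['q'],o['ee_pos'],o['time'])"
```

```text
[-1.18655847e+00  1.03218839e-01 -3.43007242e-01  1.12515201e+00
  1.54490127e-04  1.26485408e+00] [ 0.22725282 -0.36743097  0.24918683] 0.6
```

Request:
step_arm(targets=[{"x": 0.08, "y": 0.3, "z": 0, "rx": 0, "ry": 0, "rz": 0.028, "hand": 1}, {"x": 0.16, "y": 0.6, "z": 0, "rx": 0, "ry": 0, "rz": 0.056, "hand": 1}, {"x": 0.24, "y": 0.9, "z": 0, "rx": 0, "ry": 0, "rz": 0.084, "hand": 1}])

```text
time: 0.9
ee_pos: [0.2561, -0.2595, 0.2494]
tool_rot: [0.674, 0.214, 0.674, -0.215]
ft_force: [0.9, -0.6, -0.5]
width: 1.0
```

Request:
step_arm(targets=[{"x": 0.08, "y": 0.3, "z": 0, "rx": 0, "ry": 0, "rz": 0.028, "hand": 1}, {"x": 0.16, "y": 0.6, "z": 0, "rx": 0, "ry": 0, "rz": 0.056, "hand": 1}, {"x": 0.24, "y": 0.9, "z": 0, "rx": 0, "ry": 0, "rz": 0.084, "hand": 1}])

```text
time: 1.2
ee_pos: [0.2849, -0.1516, 0.2494]
tool_rot: [0.696, 0.124, 0.696, -0.124]
ft_force: [1.6, -0.6, 0.6]
width: 0.999
```

Request:
step_arm(targets=[{"x": 0.08, "y": 0.3, "z": 0, "rx": 0, "ry": 0, "rz": 0.028, "hand": 1}, {"x": 0.16, "y": 0.6, "z": 0, "rx": 0, "ry": 0, "rz": 0.056, "hand": 1}, {"x": 0.24, "y": 0.9, "z": 0, "rx": 0, "ry": 0, "rz": 0.084, "hand": 1}])

```text
time: 1.5
ee_pos: [0.3137, -0.0435, 0.2495]
tool_rot: [0.707, 0.031, 0.706, -0.032]
ft_force: [0.8, -0.3, -0.8]
width: 1.003
```

Request:
step_arm(targets=[{"x": 0.08, "y": 0.3, "z": 0, "rx": 0, "ry": 0, "rz": 0.028, "hand": 1}, {"x": 0.16, "y": 0.6, "z": 0, "rx": 0, "ry": 0, "rz": 0.056, "hand": 1}, {"x": 0.24, "y": 0.9, "z": 0, "rx": 0, "ry": 0, "rz": 0.084, "hand": 1}])

```text
time: 1.8
ee_pos: [0.3426, 0.0647, 0.2495]
tool_rot: [0.705, -0.062, 0.704, 0.062]
ft_force: [0.4, -0.4, 0.6]
width: 0.996
```

Request:
step_arm(targets=[{"x": 0.08, "y": 0.3, "z": 0, "rx": 0, "ry": 0, "rz": 0.028, "hand": 1}, {"x": 0.16, "y": 0.6, "z": 0, "rx": 0, "ry": 0, "rz": 0.056, "hand": 1}, {"x": 0.24, "y": 0.9, "z": 0, "rx": 0, "ry": 0, "rz": 0.084, "hand": 1}])

```text
time: 2.1
ee_pos: [0.3713, 0.1728, 0.2494]
tool_rot: [0.69, -0.154, 0.69, 0.154]
ft_force: [1.4, -0.1, 0.3]
width: 1.002
```

```bash
python3 -c "
from h import *
o=r.get_obs();print(o['q'],o['ee_pos'],o['time'])
f=grab('top'); save(f,'bay2.png',(335,120,425,215),6); np.save('ft.npy',f,allow_pickle=True)
f=grab('scene'); save(f,'bay2s.png',(270,110,400,210),6); np.save('fs.npy',f,allow_pickle=True)"
```

```text
[ 2.56774125e-01  5.83721340e-02 -3.92188566e-01  1.11972216e+00
 -1.18705016e-04  1.38790005e+00] [0.37131762 0.17282832 0.2494137 ] 2.1
```

View pics/bay2.png

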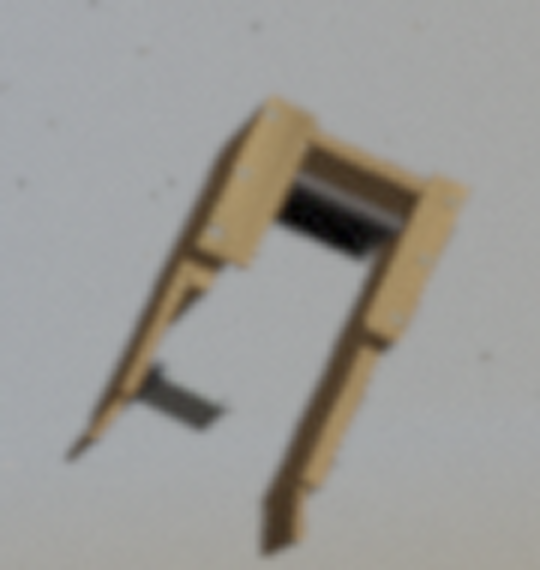

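View pics/bay2s.png

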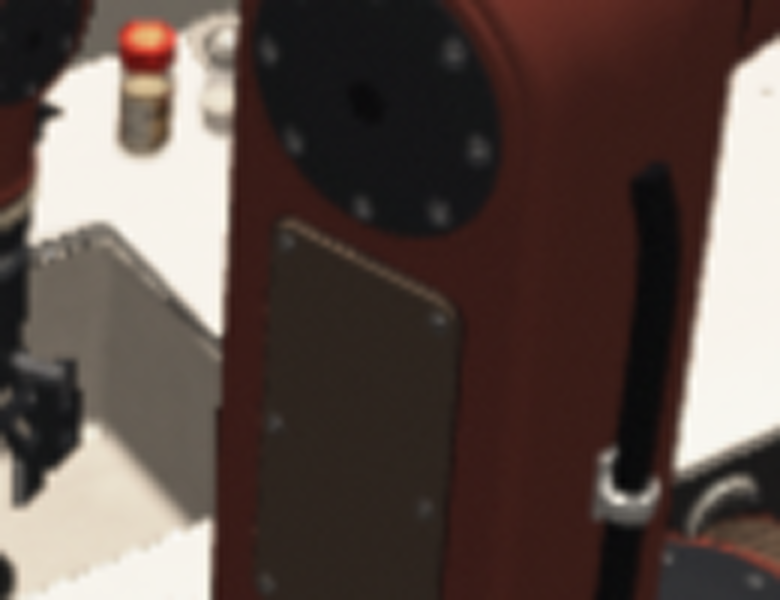

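Run:
```python
from h import *
f=np.load('ft.npy',allow_pickle=True).item()
im=f["image"][:,:,::-1]
def crop(n,x0,y0,w,h,s):
    c=cv2.resize(im[y0:y0+h,x0:x0+w],None,fx=s,fy=s,interpolation=cv2.INTER_LANCZOS4)
    c=cv2.convertScaleAbs(c,alpha=1.3)
    for k in range(0,w,10): cv2.line(c,(k*s,0),(k*s,6),(0,0,255),1); cv2.putText(c,str(x0+k),(k*s,18),0,.4,(0,0,255))
    for k in range(0,h,10): cv2.line(c,(0,k*s),(6,k*s),(0,0,255),1); cv2.putText(c,str(y0+k),(8,k*s+4),0,.4,(0,0,255))
    cv2.imwrite("pics/"+n,c)
crop("b3a.png",360,130,58,50,13); crop("b3b.png",342,165,60,48,13)
K,R,t=cam(f); print(-R.T@t)
```

```text
[0.21845007 0.12825824 1.46321329]
```

View pics/b3a.png

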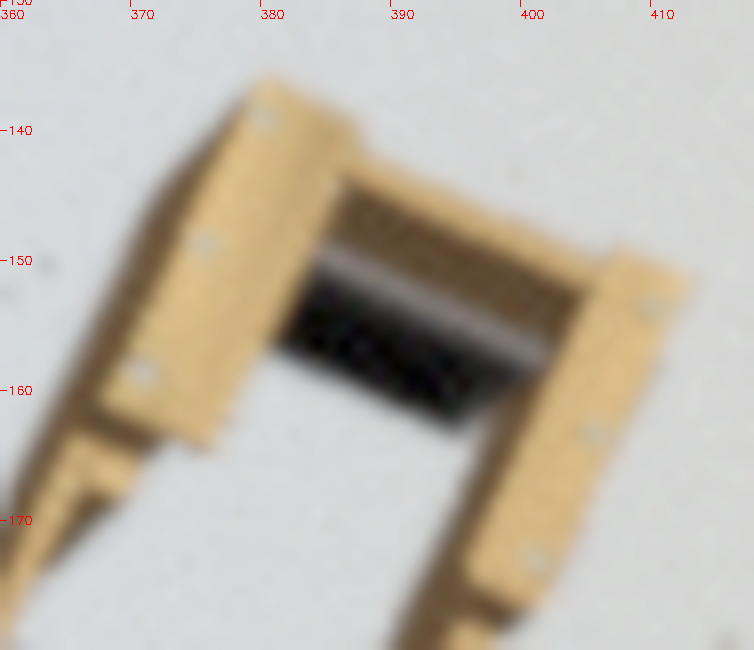

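View pics/b3b.png

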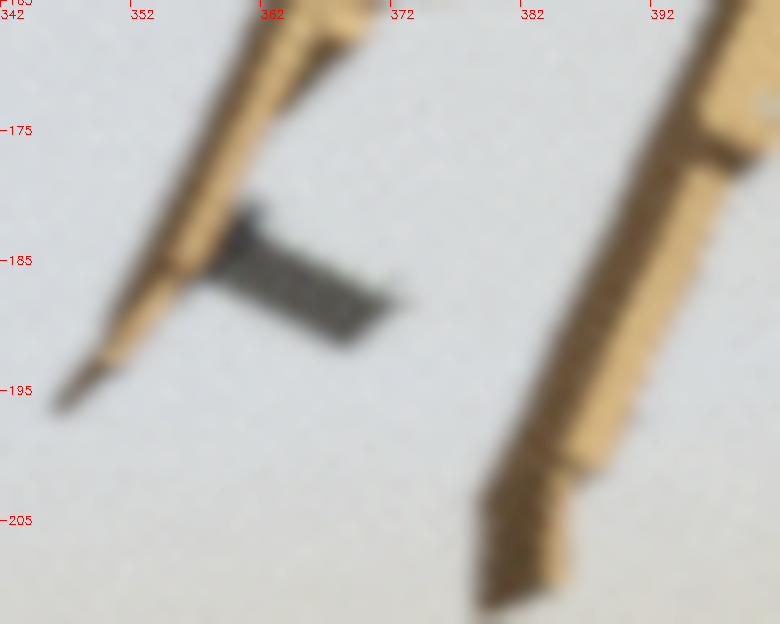

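```bash
cat > fit.py <<'E'
from h import *
from scipy.optimize import least_squares
t=np.load('ft.npy',allow_pickle=True).item()
A=lambda x,y:((x+.5)/13-.5+360,(y+.5)/13-.5+130)
B=lambda x,y:((x+.5)/13-.5+342,(y+.5)/13-.5+165)
px=np.array([A(358,130),A(210,448),A(612,250),A(466,565),B(392,303),B(345,345),B(487,490),B(565,450)])
m=np.array([(.173,.036,.111),(.068,.036,.111),(.173,-.036,.111),(.068,-.036,.111),(0,.005,.078),(0,.005,.015),(-.017,-.05,0),(-.017,-.047,.084)])
def W(p,m): 
    c,s_=np.cos(p[2]),np.sin(p[2]); m=np.atleast_2d(m)
    return np.c_[p[0]+c*m[:,0]-s_*m[:,1],p[1]+s_*m[:,0]+c*m[:,1],m[:,2]]
q=least_squares(lambda p:(proj(t,W(p,m))-px).ravel(),[.4,-.2,-.4],loss="soft_l1",f_scale=.5)
P=q.x
E
python3 - <<'E'
from fit import *
print(P,np.degrees(P[2])); print((proj(t,W(P,m))-px).round(2))
s=7;x0,y0=340,128
img=cv2.resize(t["image"][128:213,340:425,::-1],None,fx=s,fy=s,interpolation=cv2.INTER_CUBIC)
def line(a,col):
    p=((proj(t,W(P,a))-[x0,y0]+.5)*s).astype(int); cv2.polylines(img,[p.reshape(-1,1,2)],False,col,1)
line([(.068,.036,.111),(.173,.036,.111),(.173,-.036,.111),(.068,-.036,.111),(.068,.036,.111)],(0,0,255))
line([(.165,-.047,.092),(.165,.046,.092),(.175,.046,.092),(.175,-.047,.092)],(255,0,0))
line([(0,.054,.078),(0,.005,.078),(0,.005,.015),(0,.054,.015)],(0,255,0))
line([(-.017,-.047,.084),(.068,-.047,.084)],(255,0,255)); line([(-.017,-.047,.0),(.165,-.047,.0)],(255,255,0))
line([(-.017,.062,.07),(-.017,-.05,.07)],(0,255,255))
cv2.imwrite("pics/ov2.png",img)
print("mouth",W(P,(-.05,0,0)))
E
```

```text
[ 0.47004462 -0.33629386 -0.58597621] -33.573963875109264
[[ 0.58 -0.55]
 [-0.1   0.6 ]
 [-0.04 -0.78]
 [-0.69  0.84]
 [ 1.31 -0.2 ]
 [-0.18  0.24]
 [-0.48  0.65]
 [ 0.22 -0.93]]
mouth [[ 0.42838599 -0.30864321  0.        ]]
```

View pics/ov2.png

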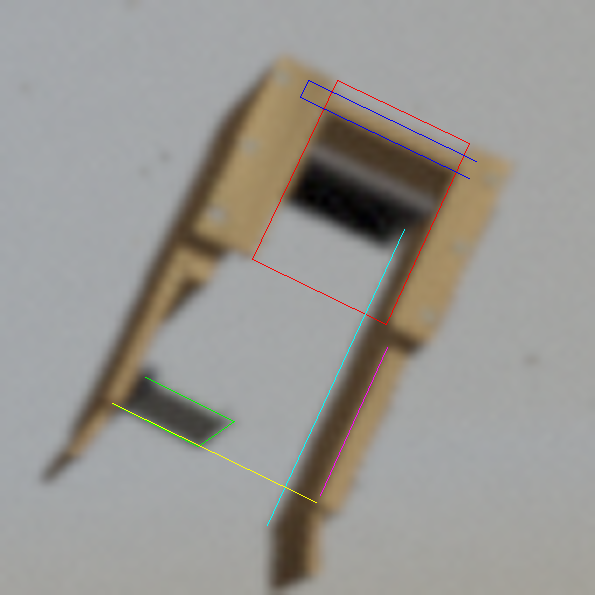

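The lane runs along about -34°, and the mouth is at about (0.428, -0.309), good to about 3 mm. I'll refine that with the canister in view at the mouth. Next I go over the knob.

Request:
step_arm(targets=[{"x": 0.08, "y": 0.28, "z": 0, "rx": 0, "ry": 0, "rz": 0.03, "hand": 0.7}, {"x": 0.16, "y": 0.56, "z": 0, "rx": 0, "ry": 0, "rz": 0.06, "hand": 0.7}, {"x": 0.23, "y": 0.8, "z": -0.1, "rx": 0, "ry": 0, "rz": 0.087, "hand": 0.7}])

```text
time: 2.5
ee_pos: [0.3999, 0.2684, 0.2383]
tool_rot: [0.664, -0.246, 0.662, 0.246]
ft_force: [0.9, -0.1, 0.6]
width: 0.696
```

Request:
step_arm(targets=[{"x": 0.08, "y": 0.28, "z": -0.1, "rx": 0, "ry": 0, "rz": 0.03, "hand": 0.7}, {"x": 0.16, "y": 0.56, "z": -0.3, "rx": 0, "ry": 0, "rz": 0.06, "hand": 0.7}, {"x": 0.22, "y": 0.78, "z": -0.55, "rx": 0, "ry": 0, "rz": 0.087, "hand": 0.7}, {"x": 0.22, "y": 0.785, "z": -0.7, "rx": 0, "ry": 0, "rz": 0.087, "hand": 0.7}, {"x": 0.22, "y": 0.785, "z": -0.7, "rx": 0, "ry": 0, "rz": 0.087, "hand": 0.7}])

```text
time: 3.0
ee_pos: [0.4236, 0.3601, 0.1506]
tool_rot: [0.622, -0.334, 0.625, 0.333]
ft_force: [0.0, -0.5, 0.5]
width: 0.698
```

```bash
python3 -c "
from h import *
o=r.get_obs();print(o['q'],o['ee_pos'],o['time'])
f=grab('top'); save(f,'k1.png',(140,170,220,240),8)
f=grab('scene'); save(f,'k1s.png',(165,170,265,270),6)"
```

```text
[ 5.73201481e-01  4.09974499e-01 -1.99109308e-01  9.67127975e-01
 -2.11583203e-04  1.16191165e+00] [0.42361826 0.36012997 0.15057663] 3.0
```

View pics/k1.png

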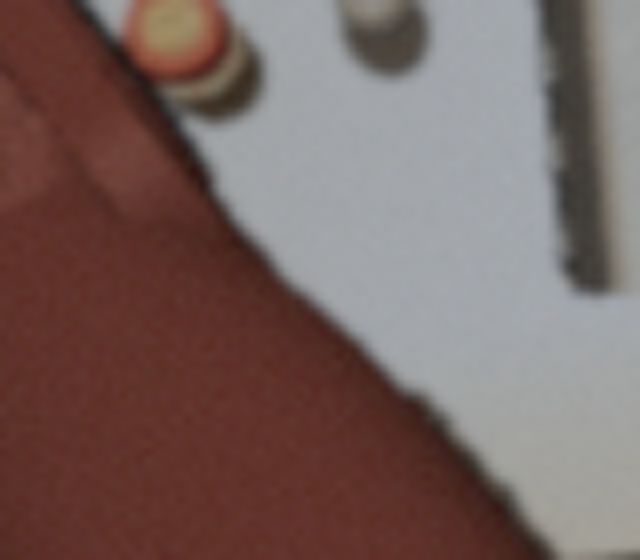

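View pics/k1s.png

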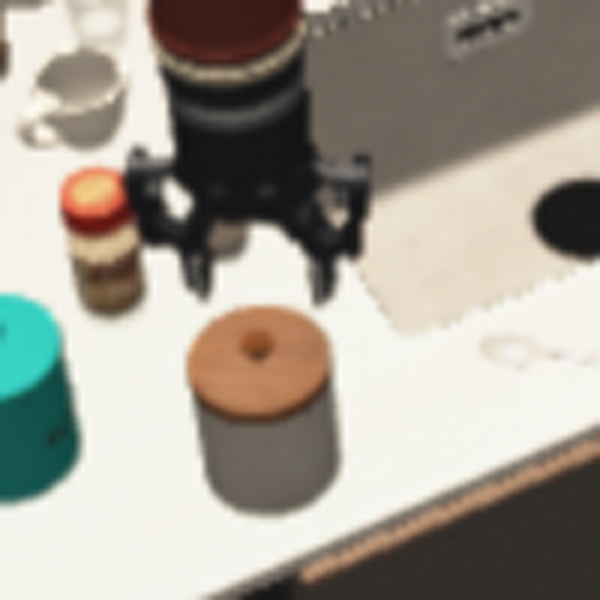

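The fingers at (197,298) and (322,298) straddle the knob at (257,343). I'll check the projection of the finger midpoint.

```bash
python3 -c "
from h import *
f=grab('scene')
for z in(.15,.156,.16): print(z,(proj(f,[.4236,.3601,z])-[165,170]+.5)*6)
print(ray(f,165+256.5/6-.5,170+337/6-.5,.12))
print((proj(f,[[.4236,.3601,.12],[.4256,.363,.12],[.428,.362,.12]])-[165,170]+.5)*6)
"
```

```text
0.15 [[262.42174709 305.16572629]]
0.156 [[261.53177305 298.16397609]]
0.16 [[260.93576026 293.47492618]]
[0.42837683 0.36447732 0.12      ]
[[266.80010477 339.61186249]
 [260.81126441 339.20136723]
 [260.65425999 335.84235563]]
```

Request:
step_arm(targets=[{"x": 0.028, "y": 0.028, "z": -0.1, "rx": 0, "ry": 0, "rz": 0, "hand": 0.6}, {"x": 0.028, "y": 0.028, "z": -0.25, "rx": 0, "ry": 0, "rz": 0, "hand": 0.6}, {"x": 0.028, "y": 0.028, "z": -0.37, "rx": 0, "ry": 0, "rz": 0, "hand": 0.5}, {"x": 0.028, "y": 0.028, "z": -0.37, "rx": 0, "ry": 0, "rz": 0, "hand": 0.4}, {"x": 0.028, "y": 0.028, "z": -0.37, "rx": 0, "ry": 0, "rz": 0, "hand": 0}, {"x": 0.028, "y": 0.028, "z": -0.37, "rx": 0, "ry": 0, "rz": 0, "hand": 0}, {"x": 0.028, "y": 0.028, "z": -0.37, "rx": 0, "ry": 0, "rz": 0, "hand": 0}, {"x": 0.028, "y": 0.028, "z": -0.37, "rx": 0, "ry": 0, "rz": 0, "hand": 0}], squeeze=40)

```text
time: 3.95
ee_pos: [0.4292, 0.365, 0.1097]
tool_rot: [0.624, -0.333, 0.623, 0.334]
ft_force: [0.7, -0.1, 0.7]
width: 0.182
```

```bash
python3 -c "
from h import *
f=grab('scene'); save(f,'k2s.png',(165,170,265,270),6);print(r.get_obs()['width'])"
```

```text
0.18545811370073326
```

View pics/k2s.png

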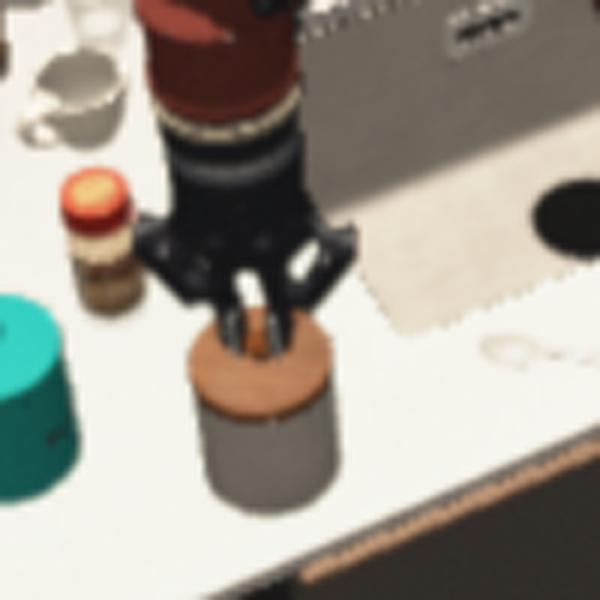

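Request:
step_arm(targets=[{"x": 0, "y": 0, "z": 0, "rx": 0, "ry": 0, "rz": 0, "hand": 0}, {"x": 0, "y": 0, "z": 0, "rx": 0, "ry": 0, "rz": 0, "hand": 0}], squeeze=40)

```text
time: 4.2
ee_pos: [0.4293, 0.3651, 0.1096]
tool_rot: [0.624, -0.333, 0.623, 0.334]
ft_force: [2.1, 1.6, 4.5]
width: 0.184
```

```bash
python3 -c "
from h import *
o=r.get_obs();print(o)"
```

```text
{'time': 4.2, 'q': array([ 5.75056010e-01,  4.56191899e-01, -2.43872314e-01,  8.68934500e-01,
        3.04998846e-05,  1.16355952e+00]), 'joint_vel': array([-6.61621517e-04, -5.40309884e-04, -4.93811190e-04,  2.44423582e-06,
        7.23090416e-04, -1.32810839e-04]), 'joint_torque': array([-8.06901511e-02, -5.81112778e+01,  2.66351545e+01,  9.15171895e-01,
       -1.27582541e-01, -1.53683679e-03]), 'ee_pos': array([0.4292619 , 0.36509955, 0.10955446]), 'tool_rot': array([ 0.62415379, -0.33343365,  0.62288896,  0.33356167]), 'ft_force': array([2.06554915, 1.56268621, 4.51712087]), 'torque': array([ 0.2475975 , -0.35252886,  0.01018971]), 'width': 0.18379058013170482}
```

Request:
step_arm(targets=[{"x": 0, "y": 0, "z": 0.05, "rx": 0, "ry": 0, "rz": 0, "hand": 0}, {"x": 0, "y": 0, "z": 0.12, "rx": 0, "ry": 0, "rz": 0, "hand": 0}, {"x": 0, "y": 0, "z": 0.2, "rx": 0, "ry": 0, "rz": 0, "hand": 0}, {"x": 0, "y": 0, "z": 0.25, "rx": 0, "ry": 0, "rz": 0, "hand": 0}, {"x": 0, "y": 0, "z": 0.25, "rx": 0, "ry": 0, "rz": 0, "hand": 0}], squeeze=50)

```text
time: 4.7
ee_pos: [0.4291, 0.365, 0.14]
tool_rot: [0.624, -0.333, 0.623, 0.334]
ft_force: [0.2, 0.6, -2.9]
width: 0.181
```

```bash
python3 -c "
from h import *
f=grab('scene'); save(f,'k3s.png',(165,160,265,270),6);print(r.get_obs()['width'])"
```

```text
0.1806723956295562
```

View pics/k3s.png

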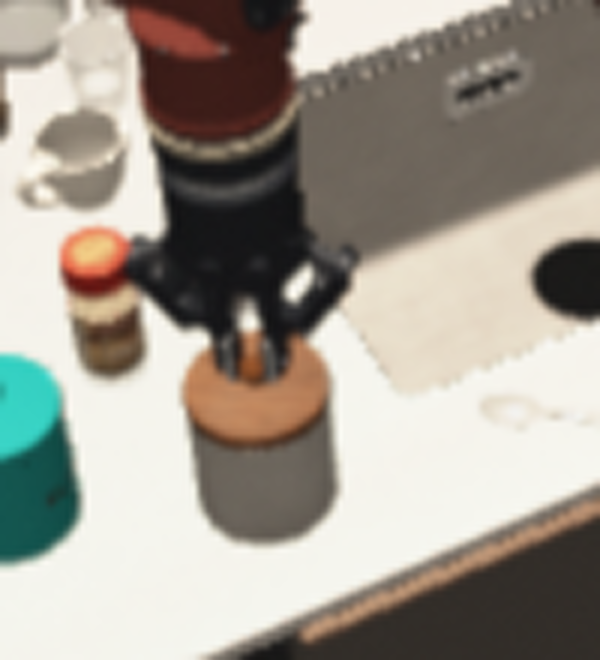

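The canister is off the table, hanging upright, and the force reads about 2.9 N. Now I carry it to the mouth.

Request:
step_arm(targets=[{"x": 0, "y": -0.1, "z": 0.2, "rx": 0, "ry": 0, "rz": 0, "hand": 0}, {"x": 0, "y": -0.3, "z": 0.4, "rx": 0, "ry": 0, "rz": 0, "hand": 0}, {"x": 0, "y": -0.6, "z": 0.55, "rx": 0, "ry": 0, "rz": 0, "hand": 0}, {"x": 0, "y": -0.9, "z": 0.6, "rx": 0, "ry": 0, "rz": 0, "hand": 0}])

```text
time: 5.15
ee_pos: [0.4291, 0.256, 0.2123]
tool_rot: [0.624, -0.334, 0.623, 0.334]
ft_force: [0.9, -0.4, -2.9]
width: 0.182
```

Request:
step_arm(targets=[{"x": 0, "y": -0.32, "z": 0, "rx": 0, "ry": 0, "rz": 0, "hand": 0}, {"x": 0, "y": -0.64, "z": 0, "rx": 0, "ry": 0, "rz": 0, "hand": 0}, {"x": 0, "y": -0.96, "z": 0, "rx": 0, "ry": 0, "rz": 0, "hand": 0}])

```text
time: 5.45
ee_pos: [0.4281, 0.14, 0.2107]
tool_rot: [0.623, -0.334, 0.624, 0.334]
ft_force: [0.5, -1.0, -4.0]
width: 0.179
```

Request:
step_arm(targets=[{"x": 0, "y": -0.32, "z": 0, "rx": 0, "ry": 0, "rz": 0, "hand": 0}, {"x": 0, "y": -0.64, "z": 0, "rx": 0, "ry": 0, "rz": 0, "hand": 0}, {"x": 0, "y": -0.96, "z": 0, "rx": 0, "ry": 0, "rz": 0, "hand": 0}])

```text
time: 5.75
ee_pos: [0.4281, 0.0248, 0.2108]
tool_rot: [0.623, -0.334, 0.624, 0.334]
ft_force: [0.9, -1.4, -1.5]
width: 0.176
```

Request:
step_arm(targets=[{"x": 0, "y": -0.32, "z": 0, "rx": 0, "ry": 0, "rz": 0, "hand": 0}, {"x": 0, "y": -0.64, "z": 0, "rx": 0, "ry": 0, "rz": 0, "hand": 0}, {"x": 0, "y": -0.96, "z": 0, "rx": 0, "ry": 0, "rz": 0, "hand": 0}])

```text
time: 6.05
ee_pos: [0.4281, -0.0905, 0.2107]
tool_rot: [0.624, -0.333, 0.624, 0.334]
ft_force: [2.0, 0.5, -2.4]
width: 0.181
```

Request:
step_arm(targets=[{"x": 0, "y": -0.32, "z": 0, "rx": 0, "ry": 0, "rz": 0, "hand": 0}, {"x": 0, "y": -0.64, "z": 0, "rx": 0, "ry": 0, "rz": 0, "hand": 0}, {"x": 0, "y": -0.96, "z": 0, "rx": 0, "ry": 0, "rz": 0, "hand": 0}])

```text
time: 6.35
ee_pos: [0.4281, -0.2057, 0.2107]
tool_rot: [0.624, -0.333, 0.624, 0.334]
ft_force: [0.8, 0.5, -2.0]
width: 0.176
```

Request:
step_arm(targets=[{"x": 0, "y": -0.3, "z": 0, "rx": 0, "ry": 0, "rz": 0, "hand": 0}, {"x": 0, "y": -0.5, "z": 0, "rx": 0, "ry": 0, "rz": 0, "hand": 0}, {"x": 0, "y": -0.6, "z": 0, "rx": 0, "ry": 0, "rz": 0, "hand": 0}, {"x": 0, "y": -0.6, "z": 0, "rx": 0, "ry": 0, "rz": 0, "hand": 0}])

```text
time: 6.75
ee_pos: [0.4283, -0.2771, 0.2105]
tool_rot: [0.624, -0.333, 0.624, 0.333]
ft_force: [-0.4, 0.2, -2.8]
width: 0.177
```

```bash
python3 -c "
from h import *
o=r.get_obs();print(o['q'],o['ee_pos'],o['time'],o['ft_force'])
f=grab('top'); save(f,'m1.png',(325,110,435,220),5)
f=grab('scene'); save(f,'m1s.png')"
```

```text
[-7.17504000e-01  2.76080860e-01 -2.29998694e-01  1.06529880e+00
 -6.73402098e-05 -1.27335972e-01] [ 0.42832121 -0.27705335  0.21045022] 6.75 [-0.4135454   0.15967778 -2.77369378]
```

View pics/m1.png

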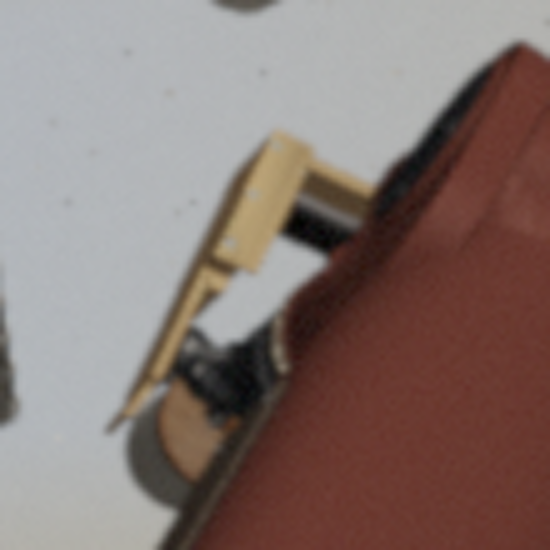

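View pics/m1s.png

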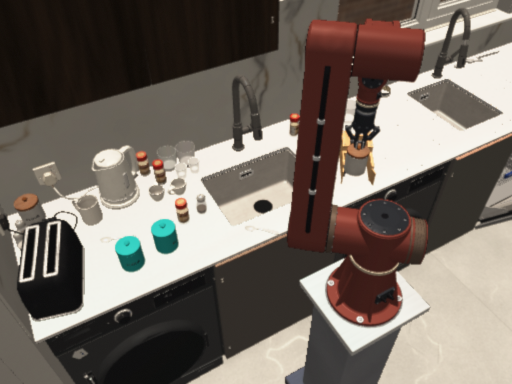

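The scene view now shows the garage and the hanging canister near (358,155). I'll enlarge that to refine the garage pose.

Run:
```python
from fit import *
f=grab("scene"); np.save('fs.npy',f,allow_pickle=True)
s=13;x0,y0=332,125
img=cv2.resize(f["image"][y0:y0+60,x0:x0+56,::-1],None,fx=s,fy=s,interpolation=cv2.INTER_CUBIC)
cv2.imwrite("pics/s2.png",cv2.resize(img,None,fx=.75,fy=.75))
def line(a,col):
    p=((proj(f,W(P,a))-[x0,y0]+.5)*s).astype(int); cv2.polylines(img,[p.reshape(-1,1,2)],False,col,1)
line([(.068,.036,.111),(.173,.036,.111),(.173,-.036,.111),(.068,-.036,.111),(.068,.036,.111)],(0,0,255))
line([(0,.054,.078),(0,.005,.078),(0,.005,.015),(0,.054,.015)],(0,255,0))
line([(-.017,-.047,.084),(.068,-.047,.084)],(255,0,255)); line([(-.017,-.047,.0),(.165,-.047,.0)],(255,255,0))
line([(-.017,.062,.07),(-.017,-.05,.07)],(0,255,255))
cv2.imwrite("pics/ov3.png",cv2.resize(img,None,fx=.75,fy=.75))
```

```text
(no output)
```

View pics/s2.png

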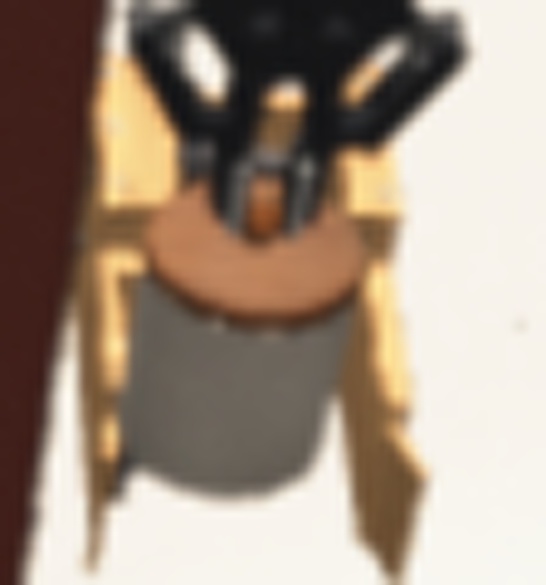

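View pics/ov3.png

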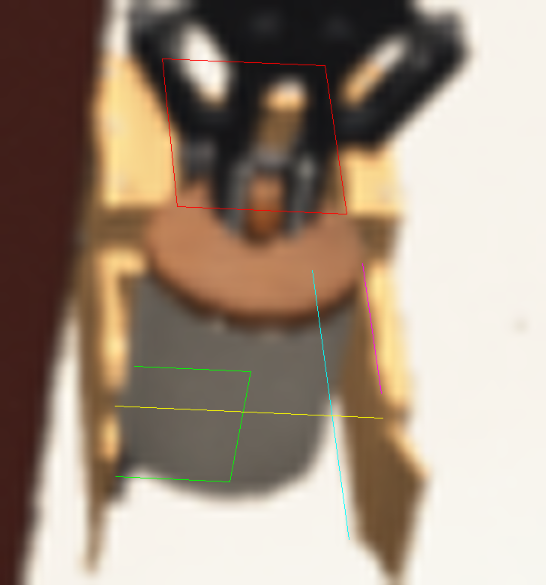

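The overlay agrees with the scene view to within about 2 mm, with the right wall perhaps 1.5 mm further right. I lower the canister at the mouth.

Request:
step_arm(targets=[{"x": -0.008, "y": -0.13, "z": 0, "rx": 0, "ry": 0, "rz": 0, "hand": 0}, {"x": -0.016, "y": -0.257, "z": 0, "rx": 0, "ry": 0, "rz": 0, "hand": 0}, {"x": -0.016, "y": -0.257, "z": -0.2, "rx": 0, "ry": 0, "rz": 0, "hand": 0}, {"x": -0.016, "y": -0.257, "z": -0.4, "rx": 0, "ry": 0, "rz": 0, "hand": 0}, {"x": -0.016, "y": -0.257, "z": -0.6, "rx": 0, "ry": 0, "rz": 0, "hand": 0}, {"x": -0.016, "y": -0.257, "z": -0.75, "rx": 0, "ry": 0, "rz": 0, "hand": 0}, {"x": -0.016, "y": -0.257, "z": -0.8, "rx": 0, "ry": 0, "rz": 0, "hand": 0}, {"x": -0.016, "y": -0.257, "z": -0.8, "rx": 0, "ry": 0, "rz": 0, "hand": 0}])

```text
time: 7.7
ee_pos: [0.4263, -0.3072, 0.1144]
tool_rot: [0.623, -0.333, 0.624, 0.334]
ft_force: [-0.7, 0.5, -1.9]
width: 0.175
```

```bash
python3 -c "
from h import *
f=grab('scene'); save(f,'s3.png',(332,125,388,185),10)"
```

```text
(no output)
```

View pics/s3.png

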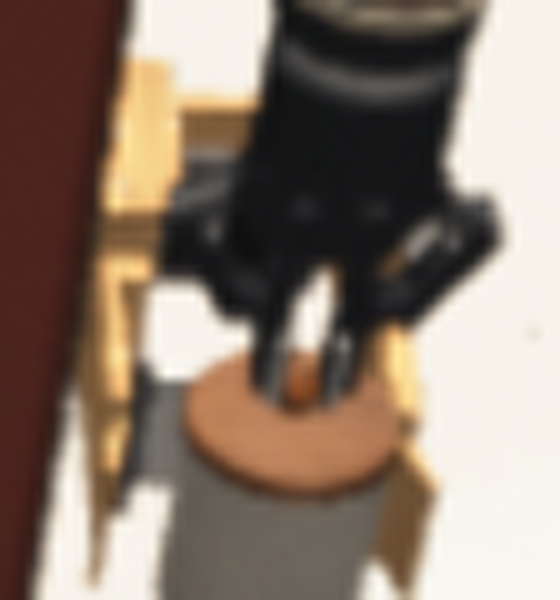

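Request:
step_arm(targets=[{"x": 0, "y": 0, "z": -0.02, "rx": 0, "ry": 0, "rz": 0, "hand": 0}, {"x": 0, "y": 0, "z": -0.035, "rx": 0, "ry": 0, "rz": 0, "hand": 0}, {"x": 0, "y": 0, "z": -0.04, "rx": 0, "ry": 0, "rz": 0, "hand": 0}])

```text
time: 8.05
ee_pos: [0.4268, -0.3072, 0.1104]
tool_rot: [0.624, -0.334, 0.623, 0.333]
ft_force: [-0.3, 0.0, -2.2]
width: 0.178
```

Request:
step_arm(targets=[{"x": 0, "y": 0, "z": -0.01, "rx": 0, "ry": 0, "rz": 0, "hand": 0}, {"x": 0, "y": 0, "z": -0.02, "rx": 0, "ry": 0, "rz": 0, "hand": 0}, {"x": 0, "y": 0, "z": -0.02, "rx": 0, "ry": 0, "rz": 0, "hand": 0}])

```text
time: 8.35
ee_pos: [0.4276, -0.3072, 0.1094]
tool_rot: [0.624, -0.334, 0.623, 0.333]
ft_force: [-0.9, 4.6, 14.7]
width: 0.18
```

Request:
step_arm(targets=[{"x": 0, "y": 0, "z": 0.01, "rx": 0, "ry": 0, "rz": 0, "hand": 0.18}, {"x": 0, "y": 0, "z": 0.01, "rx": 0, "ry": 0, "rz": 0, "hand": 0.6}, {"x": 0, "y": 0, "z": 0.01, "rx": 0, "ry": 0, "rz": 0, "hand": 0.6}, {"x": 0, "y": 0, "z": 0.01, "rx": 0, "ry": 0, "rz": 0, "hand": 0.6}, {"x": 0, "y": 0, "z": 0.2, "rx": 0, "ry": 0, "rz": 0, "hand": 0.6}, {"x": 0, "y": 0, "z": 0.5, "rx": 0, "ry": 0, "rz": 0, "hand": 0.6}, {"x": 0, "y": 0, "z": 0.7, "rx": 0, "ry": 0, "rz": 0, "hand": 0.3}, {"x": 0, "y": 0, "z": 0.7, "rx": 0, "ry": 0, "rz": 0, "hand": 0}])

```text
time: 9.15
ee_pos: [0.4282, -0.3084, 0.1948]
tool_rot: [0.624, -0.335, 0.623, 0.332]
ft_force: [0.9, 0.1, 0.0]
width: 0.269
```

Run:
```python
from fit import *
f=grab("scene"); g=grab('top'); save(g,'t4.png',(325,110,435,220),5)
s=13;x0,y0=332,135
img=cv2.resize(f["image"][y0:y0+60,x0:x0+56,::-1],None,fx=s,fy=s,interpolation=cv2.INTER_CUBIC)
cv2.imwrite("pics/s4.png",cv2.resize(img,None,fx=.75,fy=.75))
print(r.get_obs()['ee_pos'],r.get_obs()['ft_force'])
```

```text
[ 0.42677    -0.30719414  0.19170093] [-0.35395978 -0.34079482 -0.66887422]
```

View pics/s4.png

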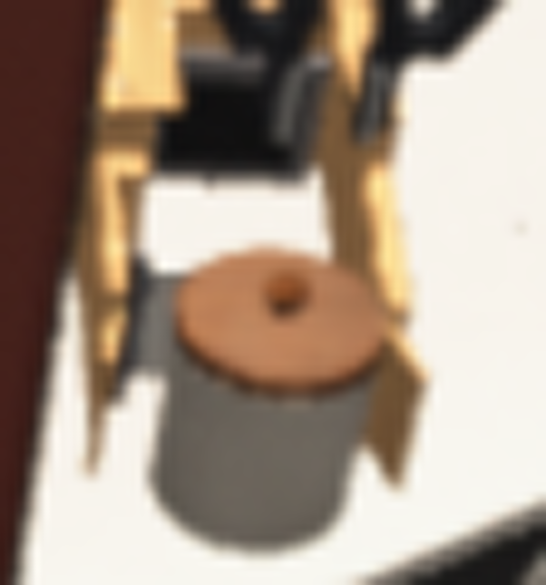

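View pics/t4.png

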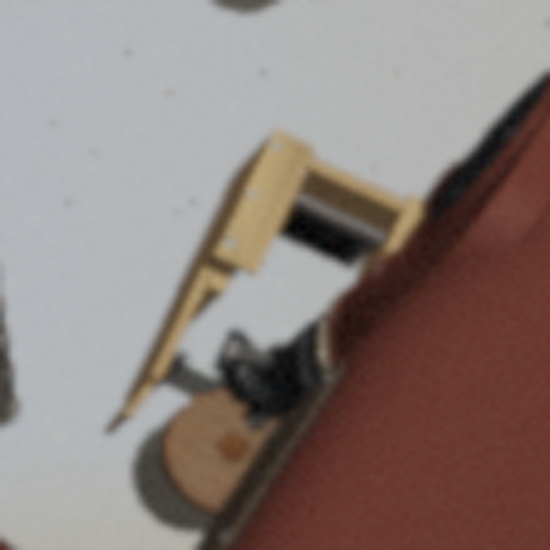

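Run:
```python
from fit import *
f=grab("scene")
c=ray(f,332+281/9.75-.5,135+316/9.75-.5,.103); k=ray(f,332+287/9.75-.5,135+286/9.75-.5,.12)
ps=P+[-.0008,-.0012,0]
def inv(w): 
    c_,s_=np.cos(ps[2]),np.sin(ps[2]); d=w[:2]-ps[:2]; return np.array([c_*d[0]+s_*d[1],-s_*d[0]+c_*d[1]])
print(c,inv(c),k,inv(k)); print('cmd',inv(np.array([.4270,-.3072])))
# stop front face bottom in scene
print('stop bottom',inv(ray(f,332+230/9.75-.5,135+175/9.75-.5,0)))
print('stop top',inv(ray(f,332+230/9.75-.5,135+85/9.75-.5,.078)))
print(np.degrees(ps[2]),ps)
```

```text
[ 0.42481731 -0.30552558  0.103     ] [-0.05469449  0.00206622] [ 0.42428845 -0.30494672  0.12      ] [-0.05545524  0.00225604]
cmd [-0.05194996  0.00187819]
stop bottom [ 0.16086596 -0.00745906]
stop top [0.12831774 0.00599413]
-33.573963875109264 [ 0.46924462 -0.33749386 -0.58597621]
```

Run:
```python
from fit import *
ps=P+[-.0008,-.0012,0]
def inv(w): 
    c_,s_=np.cos(ps[2]),np.sin(ps[2]); d=w[:2]-ps[:2]; return np.array([c_*d[0]+s_*d[1],-s_*d[0]+c_*d[1]]).round(4)
for (x,y),z in [((430,322),.078),((430,300),.078),((370,395),0),((370,395),.01),((165*0+343,118),.111)]: print(x,y,z,inv(ray(t,*A(x,y),z)))
# known refs: back wall front top edge and roof front edge
print('backwall front top', inv(ray(t,*A(460,225),.092)), 'roof front', inv(ray(t,*A(338,506),.111)))
K,R,tt=cam(t)
```

```text
430 322 0.078 [ 0.1439 -0.0064]
430 300 0.078 [ 0.1497 -0.0039]
370 395 0 [ 0.1501 -0.0141]
370 395 0.01 [ 0.1458 -0.0123]
343 118 0.111 [0.1715 0.0434]
backwall front top [ 1.669e-01 -1.000e-04] roof front [0.0711 0.0012]
```

Request:
step_arm(targets=[{"x": -0.13, "y": 0.085, "z": 0, "rx": -0.02, "ry": -0.03, "rz": 0, "hand": 0}, {"x": -0.27, "y": 0.18, "z": 0, "rx": -0.04, "ry": -0.06, "rz": 0, "hand": 0}, {"x": -0.4, "y": 0.26, "z": 0, "rx": -0.0615, "ry": -0.0925, "rz": 0, "hand": 0}, {"x": -0.54, "y": 0.355, "z": -0.1, "rx": -0.0615, "ry": -0.0925, "rz": 0, "hand": 0}, {"x": -0.54, "y": 0.355, "z": -0.35, "rx": -0.0615, "ry": -0.0925, "rz": 0, "hand": 0}, {"x": -0.54, "y": 0.355, "z": -0.4, "rx": -0.0615, "ry": -0.0925, "rz": 0, "hand": 0}, {"x": -0.54, "y": 0.355, "z": -0.4, "rx": -0.0615, "ry": -0.0925, "rz": 0, "hand": 0}], squeeze=20)

```text
time: 10.0
ee_pos: [0.3612, -0.2636, 0.1424]
tool_rot: [0.672, -0.435, 0.556, 0.221]
ft_force: [0.0, -1.5, -0.5]
width: 0.004
```

```bash
python3 -c "
from h import *
o=r.get_obs();print(o['q'],o['ee_pos'],o['time'],o['ft_force'],o['width'])
f=grab('scene'); save(f,'s5.png',(310,110,400,200),6)"
```

```text
[-0.86325617 -0.02190876 -0.8632671   0.39610039  0.09343497 -0.25877236] [ 0.36117308 -0.26362792  0.14238326] 10.0 [ 0.02700209 -1.46939529 -0.52150631] 0.004430532731091067
```

View pics/s5.png

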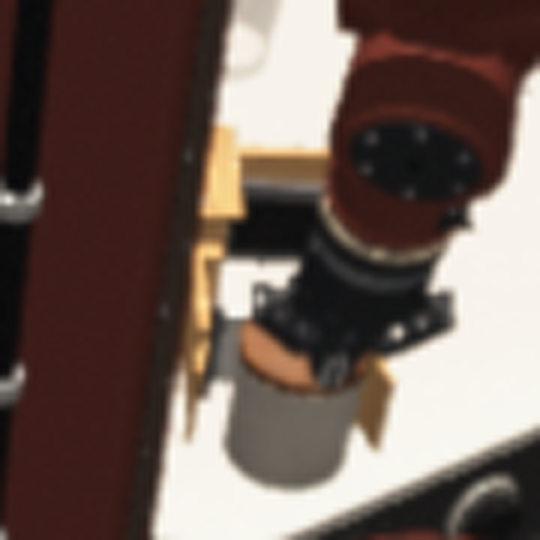

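The tool axis leans back with the tip forward, as planned, and the tip is behind the canister. Lowering it.

Request:
step_arm(targets=[{"x": 0, "y": 0, "z": -0.25, "rx": 0, "ry": 0, "rz": 0, "hand": 0}, {"x": 0, "y": 0, "z": -0.5, "rx": 0, "ry": 0, "rz": 0, "hand": 0}, {"x": 0, "y": 0, "z": -0.75, "rx": 0, "ry": 0, "rz": 0, "hand": 0}, {"x": 0, "y": 0, "z": -0.88, "rx": 0, "ry": 0, "rz": 0, "hand": 0}, {"x": 0, "y": 0, "z": -0.92, "rx": 0, "ry": 0, "rz": 0, "hand": 0}, {"x": 0, "y": 0, "z": -0.92, "rx": 0, "ry": 0, "rz": 0, "hand": 0}])

```text
time: 10.65
ee_pos: [0.3623, -0.2648, 0.0333]
tool_rot: [0.672, -0.436, 0.556, 0.221]
ft_force: [0.5, 0.5, 0.4]
width: -0.004
```

```bash
cat > st.py <<'E'
from fit import *
ps=P+[-.0008,-.0012,0]
def inv(w):
    c_,s_=np.cos(ps[2]),np.sin(ps[2]); d=np.array(w[:2])-ps[:2]; return np.array([c_*d[0]+s_*d[1],-s_*d[0]+c_*d[1]]).round(4)
def st():
    o=r.get_obs(); c_,s_=np.cos(ps[2]),np.sin(ps[2]); F=o['ft_force']
    print('t',o['time'],'bay tip',inv(o['ee_pos']),o['ee_pos'][2].round(4),'F lane',(c_*F[0]+s_*F[1]).round(2),'lat',(-s_*F[0]+c_*F[1]).round(2),'z',F[2].round(2))
E
python3 -c "
from st import *
st()
f=grab('scene'); save(f,'s6.png',(310,110,400,200),6)"
```

```text
t 10.65 bay tip [-0.1293  0.0015] 0.0333 F lane 0.16 lat 0.67 z 0.42
```

View pics/s6.png

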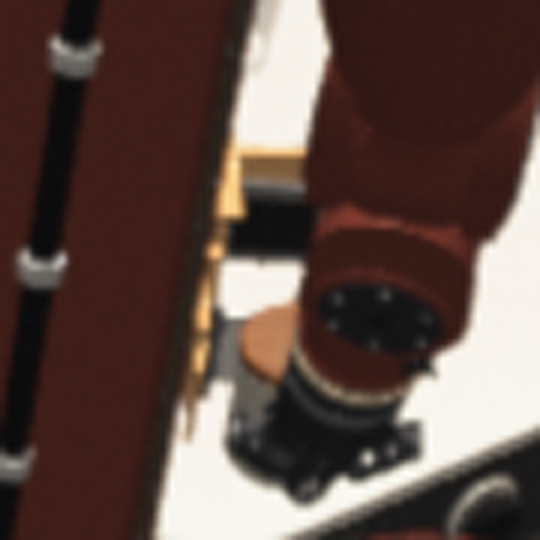

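Request:
step_arm(targets=[{"x": 0.035, "y": -0.023, "z": 0, "rx": 0, "ry": 0, "rz": 0, "hand": 0}, {"x": 0.07, "y": -0.046, "z": 0, "rx": 0, "ry": 0, "rz": 0, "hand": 0}, {"x": 0.104, "y": -0.069, "z": 0, "rx": 0, "ry": 0, "rz": 0, "hand": 0}, {"x": 0.125, "y": -0.083, "z": 0, "rx": 0, "ry": 0, "rz": 0, "hand": 0}, {"x": 0.146, "y": -0.097, "z": 0, "rx": 0, "ry": 0, "rz": 0, "hand": 0}, {"x": 0.167, "y": -0.111, "z": 0, "rx": 0, "ry": 0, "rz": 0, "hand": 0}, {"x": 0.188, "y": -0.125, "z": 0, "rx": 0, "ry": 0, "rz": 0, "hand": 0}, {"x": 0.208, "y": -0.138, "z": 0, "rx": 0, "ry": 0, "rz": 0, "hand": 0}, {"x": 0.229, "y": -0.152, "z": 0, "rx": 0, "ry": 0, "rz": 0, "hand": 0}])

```text
time: 11.6
ee_pos: [0.389, -0.2823, 0.033]
tool_rot: [0.672, -0.436, 0.556, 0.221]
ft_force: [-2.6, 2.0, 1.3]
width: 0.002
```

```bash
python3 -c "
from st import *
st()
f=grab('scene'); save(f,'s7.png',(310,110,400,200),6)
f=grab('top'); save(f,'t7.png',(325,110,435,220),5)"
```

```text
t 11.6 bay tip [-0.0974  0.0016] 0.033 F lane -3.24 lat 0.23 z 1.31
```

View pics/s7.png

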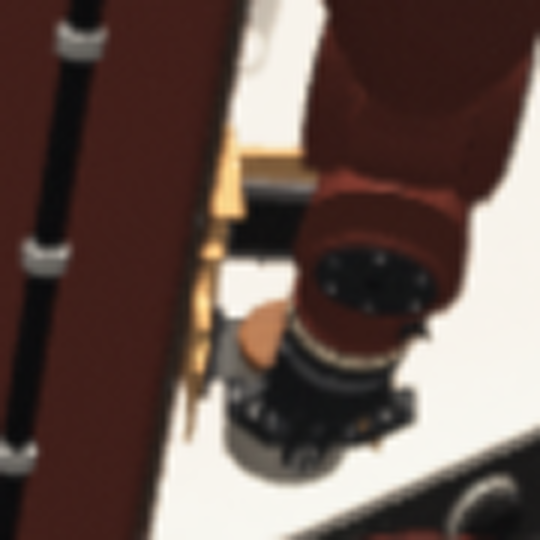

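View pics/t7.png

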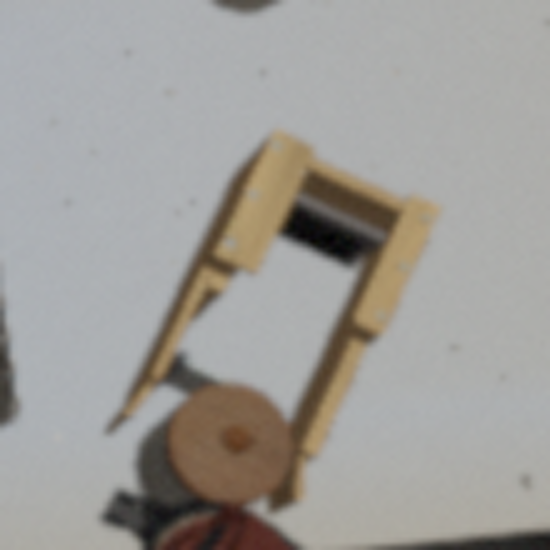

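In contact at about 3 N, and the canister stands upright in the mouth. I keep pushing.

Request:
step_arm(targets=[{"x": 0.021, "y": -0.014, "z": 0, "rx": 0, "ry": 0, "rz": 0, "hand": 0}, {"x": 0.042, "y": -0.028, "z": 0, "rx": 0, "ry": 0, "rz": 0, "hand": 0}, {"x": 0.063, "y": -0.042, "z": 0, "rx": 0, "ry": 0, "rz": 0, "hand": 0}, {"x": 0.083, "y": -0.055, "z": 0, "rx": 0, "ry": 0, "rz": 0, "hand": 0}, {"x": 0.104, "y": -0.069, "z": 0, "rx": 0, "ry": 0, "rz": 0, "hand": 0}, {"x": 0.125, "y": -0.083, "z": 0, "rx": 0, "ry": 0, "rz": 0, "hand": 0}])

```text
time: 12.3
ee_pos: [0.4036, -0.292, 0.0329]
tool_rot: [0.672, -0.436, 0.556, 0.221]
ft_force: [-5.9, 3.5, 5.6]
width: -0.001
```

```bash
python3 -c "
from st import *
st()
f=grab('top'); save(f,'t8.png',(325,110,435,220),5)"
```

```text
t 12.3 bay tip [-0.0799  0.0016] 0.0329 F lane -6.88 lat -0.35 z 5.61
```

View pics/t8.png

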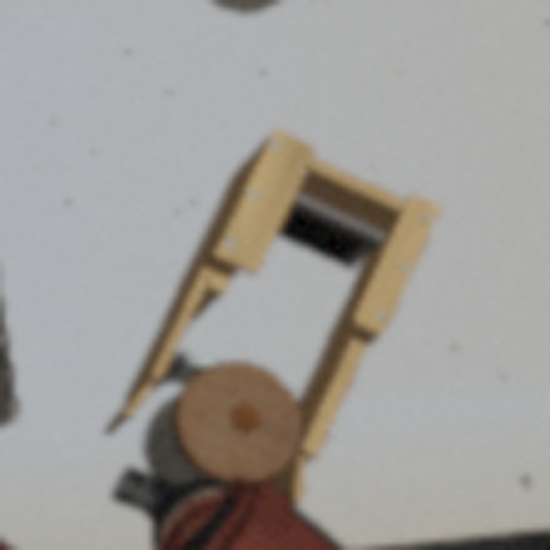

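```bash
python3 -c "
from st import *
f=grab('scene'); save(f,'s8.png',(325,120,395,200),8)
f=grab('top'); save(f,'t8b.png',(345,170,405,220),12)"
```

```text
(no output)
```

View pics/s8.png

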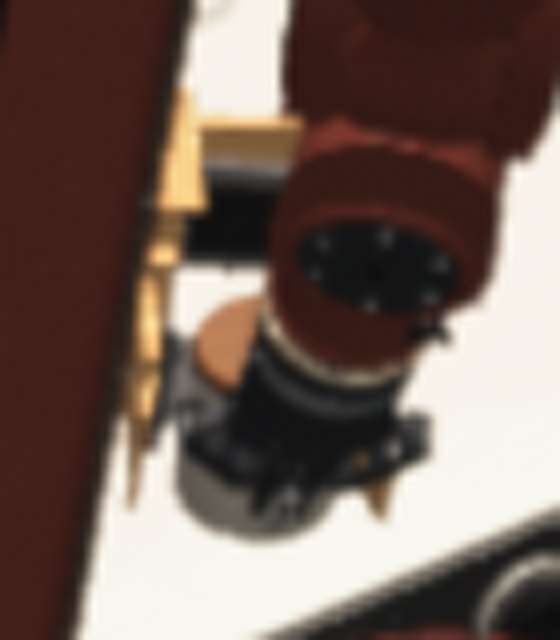

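View pics/t8b.png

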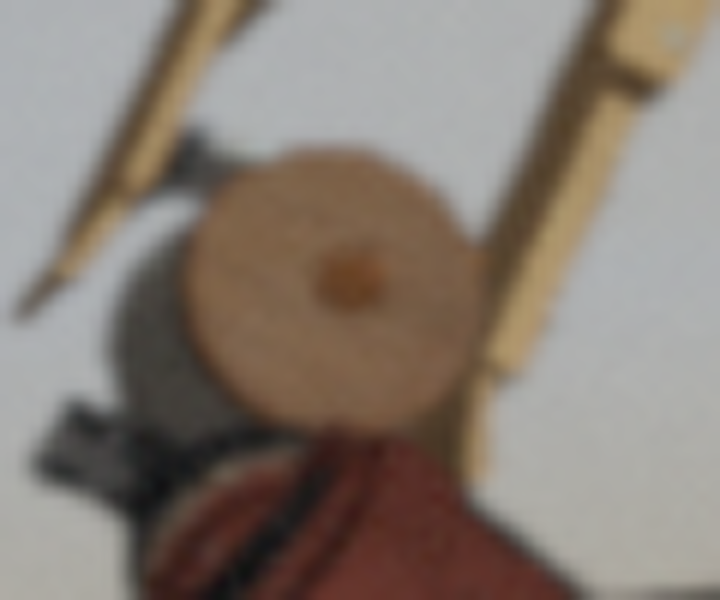

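```bash
python3 -c "
from st import *
f=grab('top')
px=lambda x,y:((x+.5)/12-.5+345,(y+.5)/12-.5+170)
print('lid',inv(ray(f,*px(337,290),.103)),'knob',inv(ray(f,*px(350,277),.12)))
# predicted outlines for centre c upright
for cx in(-.028,-.024):
  c=W(ps,(cx,-.001,0))[0]
  a=np.linspace(0,2*np.pi,120)
  for rr,z in((.042,0),(.043,.103)):
    p=(proj(f,np.c_[c[0]+rr*np.cos(a),c[1]+rr*np.sin(a),0*a+z])-[345,170]+.5)*12
    print(cx,z,'u',p[:,0].min().round(),p[:,0].max().round(),'v',p[:,1].min().round(),p[:,1].max().round())
st()
"
```

```text
lid [-0.0286  0.0033] knob [-0.0289  0.0047]
-0.028 0 u 115.0 389.0 v 228.0 497.0
-0.028 0.103 u 202.0 503.0 v 149.0 444.0
-0.024 0 u 120.0 394.0 v 217.0 485.0
-0.024 0.103 u 208.0 508.0 v 137.0 431.0
t 12.5 bay tip [-0.0792  0.0015] 0.0331 F lane -2.67 lat -0.64 z -0.44
```

Upright and on the lane. The force spike was transient and has relaxed to 2.7 N. Continuing more slowly.

Request:
step_arm(targets=[{"x": 0.014, "y": -0.009, "z": 0, "rx": 0, "ry": 0, "rz": 0, "hand": 0}, {"x": 0.028, "y": -0.018, "z": 0, "rx": 0, "ry": 0, "rz": 0, "hand": 0}, {"x": 0.042, "y": -0.028, "z": 0, "rx": 0, "ry": 0, "rz": 0, "hand": 0}, {"x": 0.056, "y": -0.037, "z": 0, "rx": 0, "ry": 0, "rz": 0, "hand": 0}, {"x": 0.07, "y": -0.046, "z": 0, "rx": 0, "ry": 0, "rz": 0, "hand": 0}, {"x": 0.083, "y": -0.055, "z": 0, "rx": 0, "ry": 0, "rz": 0, "hand": 0}, {"x": 0.097, "y": -0.064, "z": 0, "rx": 0, "ry": 0, "rz": 0, "hand": 0}, {"x": 0.111, "y": -0.074, "z": 0, "rx": 0, "ry": 0, "rz": 0, "hand": 0}, {"x": 0.125, "y": -0.083, "z": 0, "rx": 0, "ry": 0, "rz": 0, "hand": 0}, {"x": 0.139, "y": -0.092, "z": 0, "rx": 0, "ry": 0, "rz": 0, "hand": 0}])

```text
time: 13.5
ee_pos: [0.4192, -0.3028, 0.0326]
tool_rot: [0.672, -0.435, 0.557, 0.221]
ft_force: [-12.3, 4.4, 7.6]
width: -0.002
```

```bash
python3 -c "
from st import *
st()
f=grab('top'); save(f,'t9.png',(345,150,405,210),10)"
```

```text
t 13.5 bay tip [-0.0609  0.0013] 0.0326 F lane -12.64 lat -3.12 z 7.58
```

View pics/t9.png

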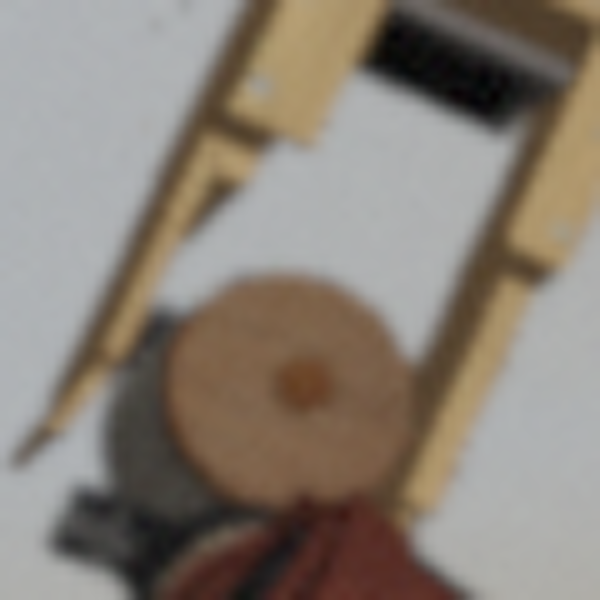

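Request:
step_arm(targets=[{"x": 0, "y": 0, "z": 0, "rx": 0, "ry": 0, "rz": 0, "hand": 0}, {"x": 0, "y": 0, "z": 0, "rx": 0, "ry": 0, "rz": 0, "hand": 0}])

```text
time: 13.75
ee_pos: [0.4196, -0.3031, 0.0327]
tool_rot: [0.672, -0.436, 0.557, 0.221]
ft_force: [-9.2, 2.6, 4.1]
width: -0.002
```

```bash
python3 -c "
from st import *
st(); print(r.get_obs()['torque'])
f=grab('scene'); save(f,'s9.png',(325,110,395,190),8)
f=grab('top')
px=lambda x,y:((x+.5)/10-.5+345,(y+.5)/10-.5+150)
print('lid',inv(ray(f,*px(290,388),.103)),'knob',inv(ray(f,*px(303,378),.12)))
"
```

```text
t 13.75 bay tip [-0.0604  0.0012] 0.0327 F lane -9.09 lat -2.89 z 4.1
[ 0.43772383  1.78611693 -0.19116991]
lid [-0.0098  0.0081] knob [-0.0103  0.0086]
```

View pics/s9.png

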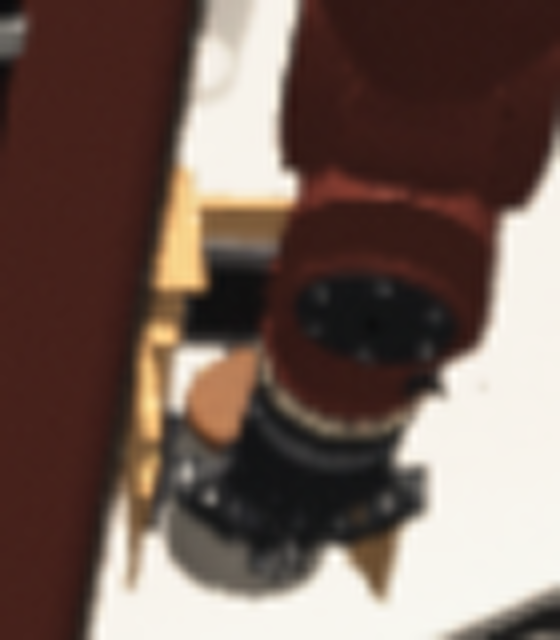

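Run:
```python
from st import *
f=grab('top'); s=10;x0,y0=345,150
img=cv2.resize(f["image"][y0:y0+60,x0:x0+60,::-1],None,fx=s,fy=s,interpolation=cv2.INTER_CUBIC)
a=np.linspace(0,2*np.pi,80)
def pl(P3,col): cv2.polylines(img,[((proj(f,P3)-[x0,y0]+.5)*s).astype(int).reshape(-1,1,2)],False,col,1)
def ring(cx,cy,rr,z,col):
    c=W(ps,(cx,cy,0))[0]; pl(np.c_[c[0]+rr*np.cos(a),c[1]+rr*np.sin(a),0*a+z],col)
ring(-.010,.008,.043,.103,(0,0,255)); ring(-.010,.008,.042,0,(255,0,0)); ring(-.010,.008,.042,.08,(255,255,0))
B_=lambda m,col: pl(W(ps,m),col)
B_([(-.017,-.047,.084),(.068,-.047,.084)],(255,0,255)); B_([(-.017,-.047,0),(.165,-.047,0)],(0,255,0));B_([(.068,.036,.111),(.173,.036,.111),(.173,-.036,.111),(.068,-.036,.111),(.068,.036,.111)],(0,255,255))
B_([(-.017,.062,.07),(-.017,-.05,.07)],(0,128,255))
cv2.imwrite('pics/t10.png',img)
```

```text
(no output)
```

View pics/t10.png

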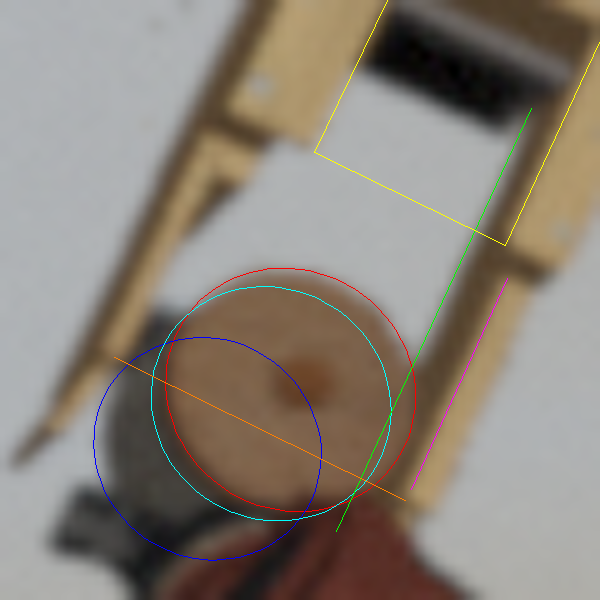

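Run:
```python
from st import *
f=grab('top'); save(f,'t11.png',(340,165,400,215),13)
px=lambda x,y:((x+.5)/10-.5+345,(y+.5)/10-.5+150)
for z in(.08,.1,.12): print(z,inv(ray(f,*px(52,545),z)),inv(ray(f,*px(75,490),z)))
st()
```

```text
0.08 [-0.0913  0.055 ] [-0.0699  0.056 ]
0.1 [-0.0968  0.0578] [-0.0756  0.0588]
0.12 [-0.1022  0.0606] [-0.0814  0.0616]
t 13.95 bay tip [-0.0604  0.0012] 0.0327 F lane -9.33 lat -3.23 z 4.48
```

View pics/t11.png

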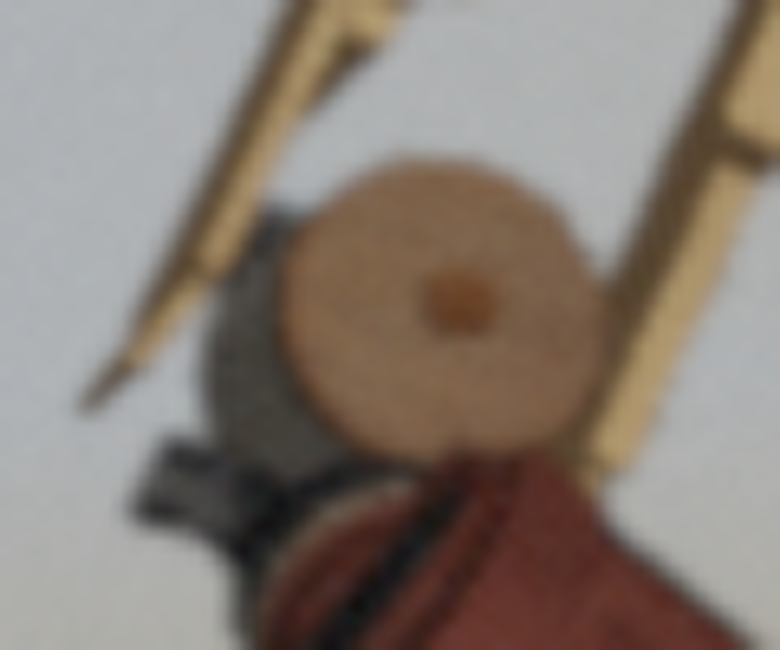

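Run:
```python
from st import *
f=grab('scene'); save(f,'s11.png',(335,145,385,190),15)
```

```text
(no output)
```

View pics/s11.png

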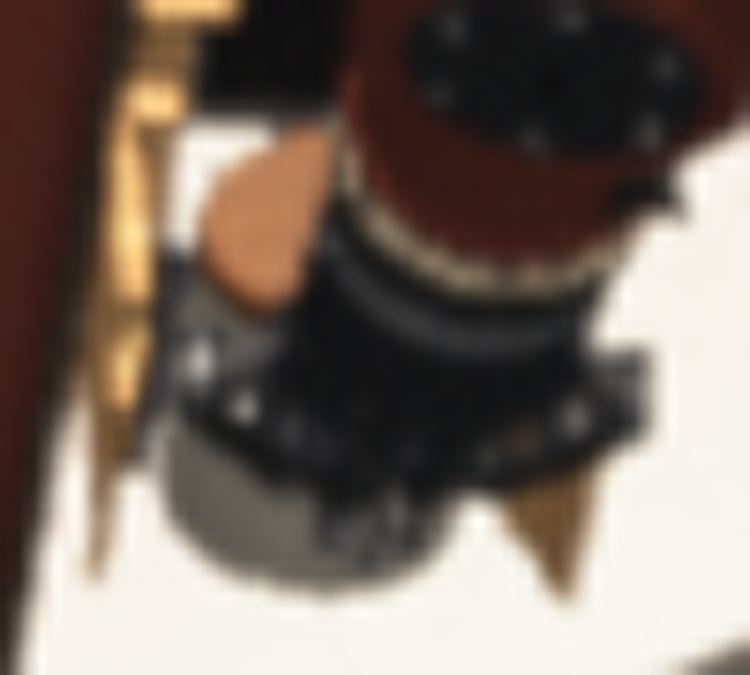

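Run:
```python
from st import *
f=grab('scene');g=grab('top');o=r.get_obs();w,x,y,z=o['tool_rot']
from scipy.spatial.transform import Rotation as R
M=R.from_quat([x,y,z,w]).as_matrix(); T=o['ee_pos']
print(M.round(3))
for s in(.04,.05,.06,.07,.08,.09):
    for e in(-.057,.057):
        p=T-s*M[:,0]+e*M[:,2]
        print(s,e,p[2].round(3),((proj(f,p)-[335,145]+.5)*15).round(),((proj(g,p)-[340,165]+.5)*13).round())
```

```text
[[ 0.282 -0.782  0.556]
 [-0.189  0.523  0.831]
 [-0.941 -0.339 -0.   ]]
0.04 -0.057 0.07 [[593. 486.]] [[527. 651.]]
0.04 0.057 0.07 [[164. 465.]] [[141. 458.]]
0.05 -0.057 0.08 [[600. 469.]] [[533. 657.]]
0.05 0.057 0.08 [[169. 447.]] [[144. 463.]]
0.06 -0.057 0.089 [[607. 451.]] [[539. 663.]]
0.06 0.057 0.089 [[174. 430.]] [[147. 467.]]
0.07 -0.057 0.099 [[615. 433.]] [[545. 669.]]
0.07 0.057 0.098 [[179. 412.]] [[150. 472.]]
0.08 -0.057 0.108 [[623. 416.]] [[552. 676.]]
0.08 0.057 0.108 [[185. 394.]] [[154. 477.]]
0.09 -0.057 0.117 [[630. 398.]] [[558. 682.]]
0.09 0.057 0.117 [[190. 376.]] [[157. 482.]]
```

The canister rolls left on the flat fingertip because the flap drags its left side, which pinches the flap near its hinge and raises the force. I'll back off, spread the fingers into a centring cradle, and push again.

Request:
step_arm(targets=[{"x": -0.03, "y": 0.02, "z": 0, "rx": 0, "ry": 0, "rz": 0, "hand": 0}, {"x": -0.06, "y": 0.035, "z": 0, "rx": 0, "ry": 0, "rz": 0, "hand": 0}, {"x": -0.092, "y": 0.041, "z": 0, "rx": 0, "ry": 0, "rz": 0, "hand": 0.45}, {"x": -0.092, "y": 0.041, "z": 0, "rx": 0, "ry": 0, "rz": 0, "hand": 0.45}, {"x": -0.092, "y": 0.041, "z": 0, "rx": 0, "ry": 0, "rz": 0, "hand": 0.45}, {"x": -0.092, "y": 0.041, "z": 0, "rx": 0, "ry": 0, "rz": 0, "hand": 0.45}])

```text
time: 14.7
ee_pos: [0.4103, -0.2991, 0.0335]
tool_rot: [0.672, -0.437, 0.556, 0.22]
ft_force: [-0.5, 0.1, -0.2]
width: 0.447
```

```bash
cat >> st.py <<'E'
def ov(name,cx=None,cy=0,x0=345,y0=150,w=60,s=10):
    f=grab('top')
    img=cv2.resize(f["image"][y0:y0+w,x0:x0+w,::-1],None,fx=s,fy=s,interpolation=cv2.INTER_CUBIC)
    a=np.linspace(0,2*np.pi,80)
    def pl(P3,col): cv2.polylines(img,[((proj(f,P3)-[x0,y0]+.5)*s).astype(int).reshape(-1,1,2)],False,col,1)
    if cx is not None:
        c=W(ps,(cx,cy,0))[0]; pl(np.c_[c[0]+.043*np.cos(a),c[1]+.043*np.sin(a),0*a+.103],(0,0,255))
        pl(np.c_[c[0]+.042*np.cos(a),c[1]+.042*np.sin(a),0*a],(255,0,0))
    cv2.imwrite('pics/'+name,img)
def tpx(x,y,z,x0=345,y0=150,s=10):
    f=grab('top'); return inv(ray(f,(x+.5)/s-.5+x0,(y+.5)/s-.5+y0,z))
E
python3 -c "
from st import *
st(); print(r.get_obs()['torque'],r.get_obs()['width']); ov('t12.png')"
```

```text
t 14.7 bay tip [-0.0703 -0.0006] 0.0335 F lane -0.46 lat -0.18 z -0.18
[ 0.20070106  0.32199612 -0.01400653] 0.4470379369566002
```

View pics/t12.png

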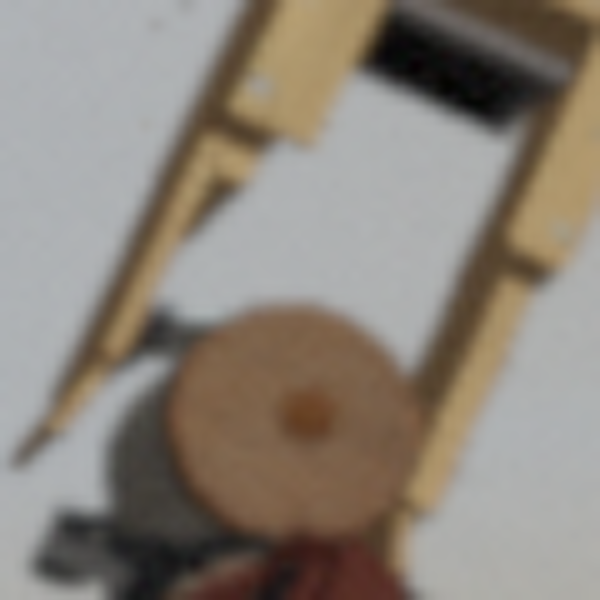

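```bash
python3 -c "
from st import *
print(tpx(296,422,.103),tpx(310,408,.12))"
```

```text
[-0.0198  0.0015] [-0.0188  0.0023]
```

Request:
step_arm(targets=[{"x": 0.014, "y": -0.009, "z": 0, "rx": 0, "ry": 0, "rz": 0, "hand": 0.45}, {"x": 0.028, "y": -0.018, "z": 0, "rx": 0, "ry": 0, "rz": 0, "hand": 0.45}, {"x": 0.042, "y": -0.028, "z": 0, "rx": 0, "ry": 0, "rz": 0, "hand": 0.45}, {"x": 0.056, "y": -0.037, "z": 0, "rx": 0, "ry": 0, "rz": 0, "hand": 0.45}, {"x": 0.07, "y": -0.046, "z": 0, "rx": 0, "ry": 0, "rz": 0, "hand": 0.45}, {"x": 0.083, "y": -0.055, "z": 0, "rx": 0, "ry": 0, "rz": 0, "hand": 0.45}, {"x": 0.097, "y": -0.064, "z": 0, "rx": 0, "ry": 0, "rz": 0, "hand": 0.45}])

```text
time: 15.55
ee_pos: [0.4203, -0.3049, 0.0324]
tool_rot: [0.672, -0.435, 0.557, 0.222]
ft_force: [-8.3, 4.4, 4.8]
width: 0.449
```

```bash
python3 -c "
from st import *
st(); print(r.get_obs()['torque'],r.get_obs()['width']); ov('t13.png')"
```

```text
t 15.55 bay tip [-0.0588  0.0001] 0.0324 F lane -9.4 lat -0.92 z 4.79
[0.94980205 1.35294737 0.13527368] 0.4486555101448235
```

View pics/t13.png

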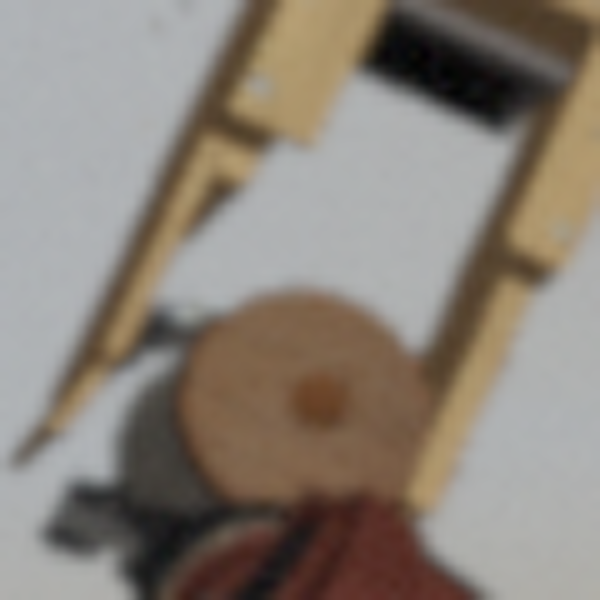

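The extra force comes from the arm sagging under load and pressing the canister down (Fz is about half the push). I'll raise the command slightly while going on.

Request:
step_arm(targets=[{"x": 0.007, "y": -0.005, "z": 0.008, "rx": 0, "ry": 0, "rz": 0, "hand": 0.45}, {"x": 0.014, "y": -0.009, "z": 0.012, "rx": 0, "ry": 0, "rz": 0, "hand": 0.45}, {"x": 0.028, "y": -0.018, "z": 0.014, "rx": 0, "ry": 0, "rz": 0, "hand": 0.45}, {"x": 0.042, "y": -0.028, "z": 0.016, "rx": 0, "ry": 0, "rz": 0, "hand": 0.45}, {"x": 0.056, "y": -0.037, "z": 0.018, "rx": 0, "ry": 0, "rz": 0, "hand": 0.45}])

```text
time: 16.1
ee_pos: [0.4283, -0.3109, 0.0353]
tool_rot: [0.672, -0.436, 0.556, 0.22]
ft_force: [-4.1, 1.8, -1.6]
width: 0.45
```

```bash
python3 -c "
from st import *
st(); print(r.get_obs()['torque']); ov('t14.png');print(tpx(305,400,.103),'prev')"
```

```text
t 16.1 bay tip [-0.0488 -0.0005] 0.0353 F lane -4.42 lat -0.81 z -1.6
[ 0.52518405  1.38624398 -0.09660715]
[-0.0113  0.0018] prev
```

View pics/t14.png

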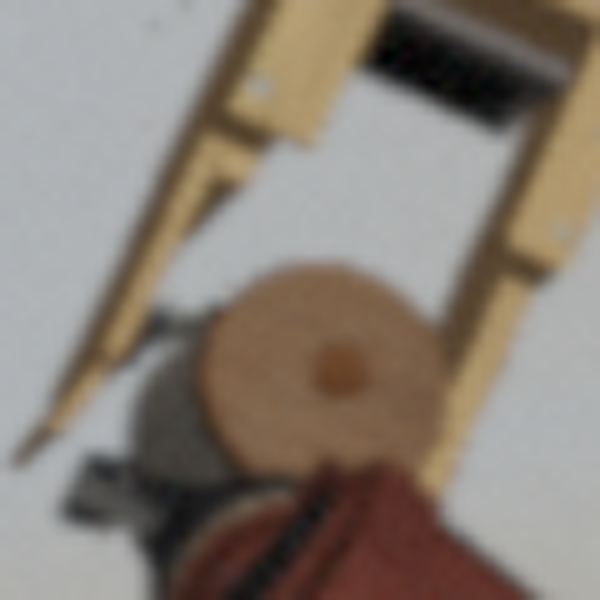

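The force drops to 4.4 N. Continuing.

Request:
step_arm(targets=[{"x": 0.014, "y": -0.009, "z": 0, "rx": 0, "ry": 0, "rz": 0, "hand": 0.45}, {"x": 0.028, "y": -0.018, "z": 0.001, "rx": 0, "ry": 0, "rz": 0, "hand": 0.45}, {"x": 0.042, "y": -0.028, "z": 0.002, "rx": 0, "ry": 0, "rz": 0, "hand": 0.45}, {"x": 0.056, "y": -0.037, "z": 0.003, "rx": 0, "ry": 0, "rz": 0, "hand": 0.45}, {"x": 0.07, "y": -0.046, "z": 0.004, "rx": 0, "ry": 0, "rz": 0, "hand": 0.45}, {"x": 0.083, "y": -0.055, "z": 0.005, "rx": 0, "ry": 0, "rz": 0, "hand": 0.45}, {"x": 0.097, "y": -0.064, "z": 0.006, "rx": 0, "ry": 0, "rz": 0, "hand": 0.45}])

```text
time: 16.9
ee_pos: [0.44, -0.3187, 0.0362]
tool_rot: [0.672, -0.437, 0.556, 0.22]
ft_force: [-4.4, 0.3, -0.9]
width: 0.455
```

```bash
python3 -c "
from st import *
st(); print(r.get_obs()['torque']); ov('t15.png');print(tpx(323,375,.103),'prev')"
```

```text
t 16.9 bay tip [-0.0347 -0.0005] 0.0362 F lane -3.87 lat -2.17 z -0.94
[ 0.41693663  1.33686726 -0.1923543 ]
[-0.0004 -0.0001] prev
```

View pics/t15.png

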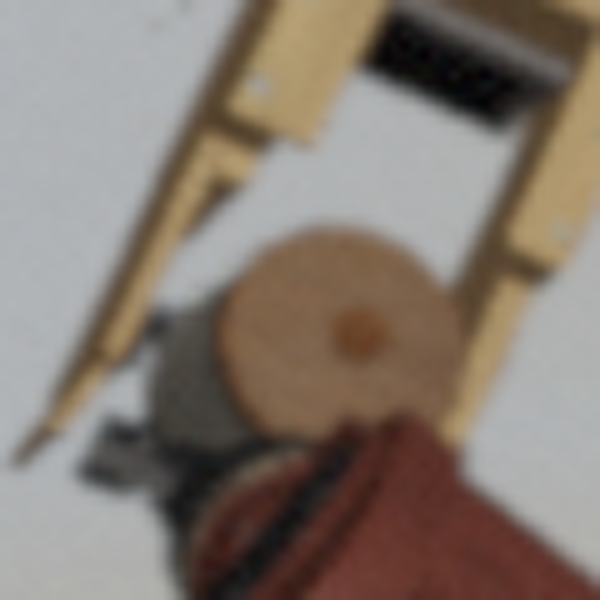

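Request:
step_arm(targets=[{"x": 0.014, "y": -0.009, "z": 0, "rx": 0, "ry": 0, "rz": 0, "hand": 0.45}, {"x": 0.028, "y": -0.018, "z": 0.001, "rx": 0, "ry": 0, "rz": 0, "hand": 0.45}, {"x": 0.042, "y": -0.028, "z": 0.002, "rx": 0, "ry": 0, "rz": 0, "hand": 0.45}, {"x": 0.056, "y": -0.037, "z": 0.003, "rx": 0, "ry": 0, "rz": 0, "hand": 0.45}, {"x": 0.07, "y": -0.046, "z": 0.004, "rx": 0, "ry": 0, "rz": 0, "hand": 0.45}, {"x": 0.083, "y": -0.055, "z": 0.005, "rx": 0, "ry": 0, "rz": 0, "hand": 0.45}, {"x": 0.097, "y": -0.064, "z": 0.006, "rx": 0, "ry": 0, "rz": 0, "hand": 0.45}, {"x": 0.111, "y": -0.074, "z": 0.006, "rx": 0, "ry": 0, "rz": 0, "hand": 0.45}, {"x": 0.125, "y": -0.083, "z": 0.006, "rx": 0, "ry": 0, "rz": 0, "hand": 0.45}])

```text
time: 17.9
ee_pos: [0.4552, -0.3287, 0.037]
tool_rot: [0.672, -0.437, 0.556, 0.22]
ft_force: [-4.5, -0.2, -1.8]
width: 0.453
```

```bash
python3 -c "
from st import *
st(); print(r.get_obs()['torque']); ov('t16.png');print(tpx(340,335,.103),'prev')"
```

```text
t 17.9 bay tip [-0.0166 -0.0005] 0.037 F lane -3.58 lat -2.66 z -1.75
[ 0.3104264   1.23010416 -0.26754971]
[0.0153 0.0004] prev
```

View pics/t16.png

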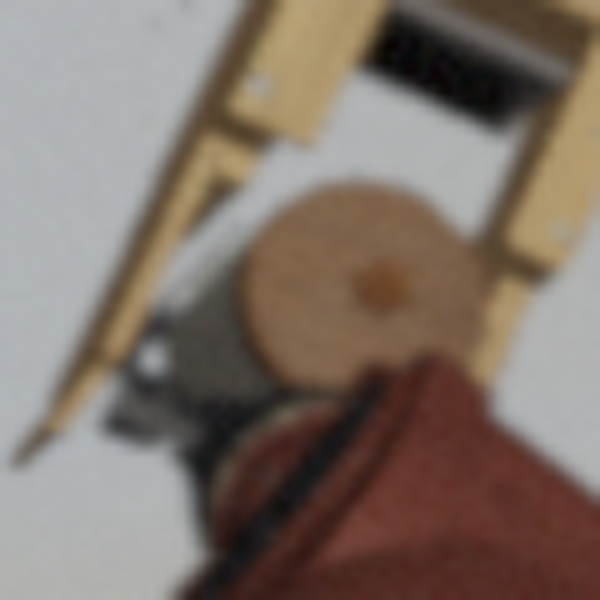

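Request:
step_arm(targets=[{"x": 0.014, "y": -0.009, "z": 0, "rx": 0, "ry": 0, "rz": 0, "hand": 0.45}, {"x": 0.028, "y": -0.018, "z": 0, "rx": 0, "ry": 0, "rz": 0, "hand": 0.45}, {"x": 0.042, "y": -0.028, "z": 0, "rx": 0, "ry": 0, "rz": 0, "hand": 0.45}, {"x": 0.056, "y": -0.037, "z": 0, "rx": 0, "ry": 0, "rz": 0, "hand": 0.45}, {"x": 0.07, "y": -0.046, "z": 0, "rx": 0, "ry": 0, "rz": 0, "hand": 0.45}, {"x": 0.083, "y": -0.055, "z": 0, "rx": 0, "ry": 0, "rz": 0, "hand": 0.45}])

```text
time: 18.6
ee_pos: [0.463, -0.3335, 0.0361]
tool_rot: [0.672, -0.435, 0.557, 0.221]
ft_force: [-20.7, 13.5, 17.9]
width: 0.448
```

```bash
python3 -c "
from st import *
st(); ov('t17.png');print(tpx(366,288,.103),'prev')"
```

```text
t 18.6 bay tip [-0.0074 -0.0002] 0.0361 F lane -24.74 lat -0.18 z 17.87
[ 0.0348 -0.0009] prev
```

View pics/t17.png

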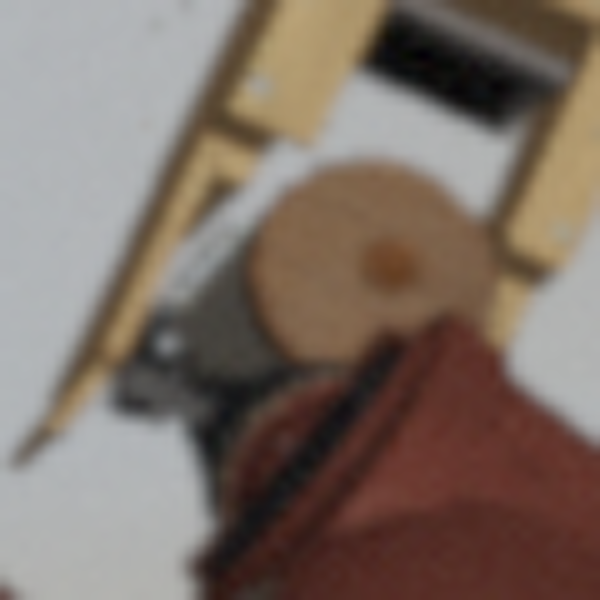

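Too much: 25 N, so something is blocking. I read the moment and back off at once.

```bash
python3 -c "
from st import *
st(); print(r.get_obs()['torque'])"
```

```text
t 18.7 bay tip [-0.0071 -0.    ] 0.0363 F lane -16.36 lat 0.32 z 11.92
[ 0.79855964  2.34482055 -0.7440721 ]
```

Request:
step_arm(targets=[{"x": -0.028, "y": 0.018, "z": 0, "rx": 0, "ry": 0, "rz": 0, "hand": 0.45}, {"x": -0.056, "y": 0.037, "z": 0, "rx": 0, "ry": 0, "rz": 0, "hand": 0.45}, {"x": -0.07, "y": 0.046, "z": 0, "rx": 0, "ry": 0, "rz": 0, "hand": 0.45}])

```text
time: 19.0
ee_pos: [0.4572, -0.3298, 0.0374]
tool_rot: [0.672, -0.437, 0.555, 0.22]
ft_force: [-0.3, -0.4, -0.1]
width: 0.445
```

```bash
python3 -c "
from st import *
st(); print(r.get_obs()['torque']); ov('t18.png')
f=grab('scene'); save(f,'s18.png',(335,125,385,175),13)"
```

```text
t 19.0 bay tip [-0.0143 -0.0003] 0.0374 F lane -0.04 lat -0.5 z -0.11
[0.16382943 0.2513218  0.02937198]
```

View pics/t18.png

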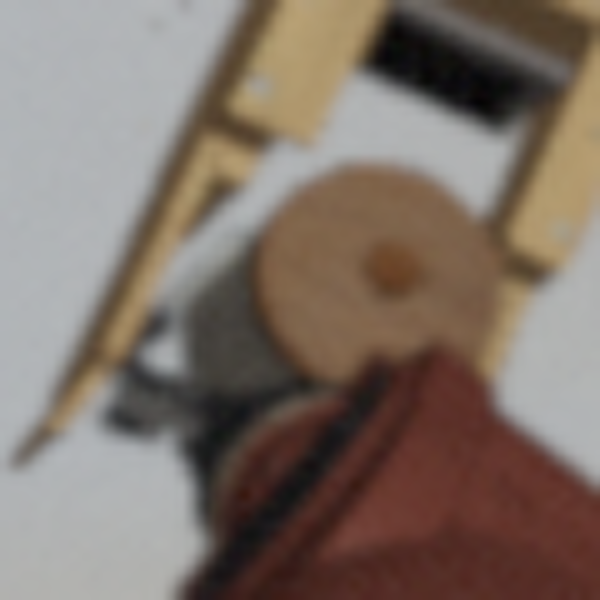

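View pics/s18.png

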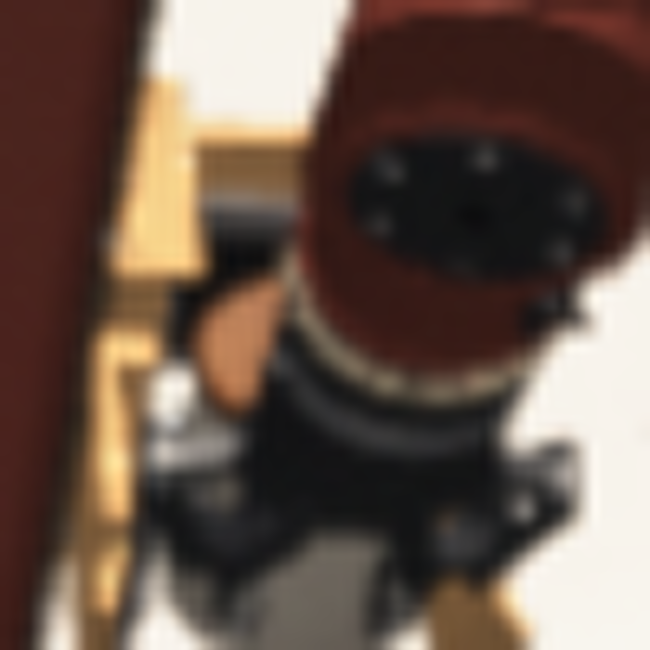

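Run:
```python
from st import *
from scipy.spatial.transform import Rotation as R
f=grab('scene');g=grab('top');o=r.get_obs();w,x,y,z=o['tool_rot']
M=R.from_quat([x,y,z,w]).as_matrix(); T=o['ee_pos']
print('tooly in bay: ',M[:,1])
for s in(.06,.075,.09,.1):
    for e in(-.065,-.05,.05,.065):
        p=T-s*M[:,0]+e*M[:,2]
        print(s,e,'bay',inv(p),p[2].round(3),'scene',((proj(f,p)-[335,125]+.5)*13).round()[0],'top',((proj(g,p)-[345,150]+.5)*10).round()[0])
for m in[(0,.054,.084),(0,.06,.084),(.01,.054,.084),(-.017,-.047,.084),(-.017,.062,.07)]:
    p=W(ps,m)[0]; print(m,((proj(f,p)-[335,125]+.5)*13).round()[0],((proj(g,p)-[345,150]+.5)*10).round()[0])
```

```text
tooly in bay:  [-0.78139918  0.52150643 -0.34270448]
0.06 -0.065 bay [-0.0352 -0.0654] 0.093 scene [545. 543.] top [448. 554.]
0.06 -0.05 bay [-0.0351 -0.0504] 0.093 scene [496. 540.] top [408. 534.]
0.06 0.05 bay [-0.0349  0.0496] 0.094 scene [172. 525.] top [144. 403.]
0.06 0.065 bay [-0.0349  0.0646] 0.094 scene [124. 523.] top [104. 384.]
0.075 -0.065 bay [-0.0403 -0.0654] 0.108 scene [555. 520.] top [456. 560.]
0.075 -0.05 bay [-0.0403 -0.0504] 0.108 scene [506. 517.] top [416. 540.]
0.075 0.05 bay [-0.04    0.0496] 0.108 scene [179. 502.] top [148. 408.]
0.075 0.065 bay [-0.04    0.0646] 0.108 scene [130. 499.] top [108. 388.]
0.09 -0.065 bay [-0.0455 -0.0654] 0.122 scene [565. 496.] top [464. 566.]
0.09 -0.05 bay [-0.0454 -0.0504] 0.122 scene [515. 494.] top [423. 546.]
0.09 0.05 bay [-0.0452  0.0496] 0.122 scene [186. 478.] top [153. 412.]
0.09 0.065 bay [-0.0452  0.0646] 0.122 scene [137. 476.] top [113. 393.]
0.1 -0.065 bay [-0.0489 -0.0654] 0.131 scene [572. 480.] top [470. 571.]
0.1 -0.05 bay [-0.0488 -0.0504] 0.131 scene [522. 478.] top [428. 550.]
0.1 0.05 bay [-0.0486  0.0496] 0.131 scene [191. 462.] top [156. 416.]
0.1 0.065 bay [-0.0486  0.0646] 0.131 scene [142. 460.] top [116. 395.]
(0, 0.054, 0.084) [147. 475.] [166. 317.]
(0, 0.06, 0.084) [128. 474.] [150. 309.]
(0.01, 0.054, 0.084) [146. 454.] [178. 292.]
(-0.017, -0.047, 0.084) [474. 524.] [411. 489.]
(-0.017, 0.062, 0.07) [119. 542.] [115. 358.]
```

The moment about z puts the 25 N at about y = -47 mm. So it was the right finger's outer linkage meeting the right wall's end, not the canister. I'll narrow the fingers and raise the tip a little.

Request:
step_arm(targets=[{"x": -0.028, "y": 0.018, "z": 0, "rx": 0, "ry": 0, "rz": 0, "hand": 0.45}, {"x": -0.028, "y": 0.018, "z": 0.03, "rx": 0, "ry": 0, "rz": 0, "hand": 0.1}, {"x": -0.028, "y": 0.018, "z": 0.05, "rx": 0, "ry": 0, "rz": 0, "hand": 0.1}, {"x": -0.028, "y": 0.018, "z": 0.05, "rx": 0, "ry": 0, "rz": 0, "hand": 0.1}])

```text
time: 19.6
ee_pos: [0.4535, -0.3278, 0.0435]
tool_rot: [0.672, -0.437, 0.556, 0.22]
ft_force: [-0.3, -0.3, -0.4]
width: 0.097
```

```bash
python3 -c "
from st import *
st(); print(r.get_obs()['torque']); ov('t19.png')"
```

```text
t 19.6 bay tip [-0.0185 -0.0006] 0.0435 F lane -0.07 lat -0.39 z -0.38
[ 0.19197562  0.31146677 -0.00358619]
```

View pics/t19.png

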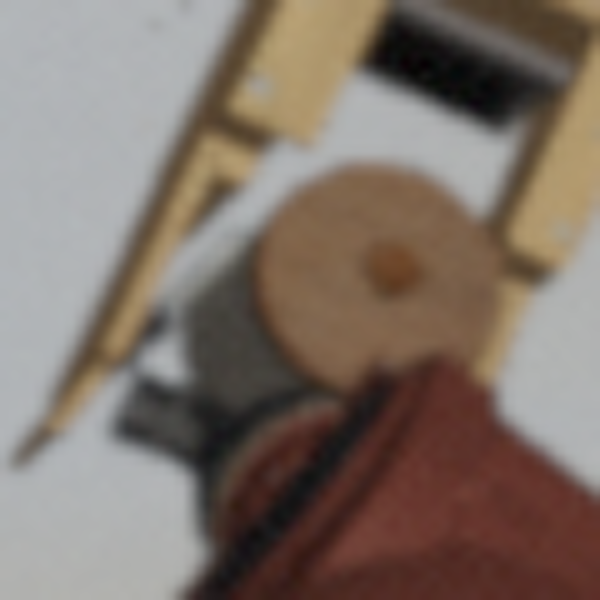

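Request:
step_arm(targets=[{"x": 0.014, "y": -0.009, "z": 0, "rx": 0, "ry": 0, "rz": 0, "hand": 0.1}, {"x": 0.028, "y": -0.018, "z": 0, "rx": 0, "ry": 0, "rz": 0, "hand": 0.1}, {"x": 0.042, "y": -0.028, "z": 0.003, "rx": 0, "ry": 0, "rz": 0, "hand": 0.1}, {"x": 0.056, "y": -0.037, "z": 0.006, "rx": 0, "ry": 0, "rz": 0, "hand": 0.1}, {"x": 0.07, "y": -0.046, "z": 0.009, "rx": 0, "ry": 0, "rz": 0, "hand": 0.1}, {"x": 0.083, "y": -0.055, "z": 0.01, "rx": 0, "ry": 0, "rz": 0, "hand": 0.1}])

```text
time: 20.25
ee_pos: [0.4624, -0.3335, 0.0435]
tool_rot: [0.672, -0.436, 0.556, 0.221]
ft_force: [-3.8, 0.6, -1.5]
width: 0.099
```

```bash
python3 -c "
from st import *
st(); print(r.get_obs()['torque']); print(tpx(376,276,.103),'prev');ov('t20.png')"
```

```text
t 20.25 bay tip [-0.0079 -0.0005] 0.0435 F lane -3.49 lat -1.6 z -1.48
[ 0.52942412  1.09627813 -0.13813047]
[ 0.0403 -0.0023] prev
```

View pics/t20.png

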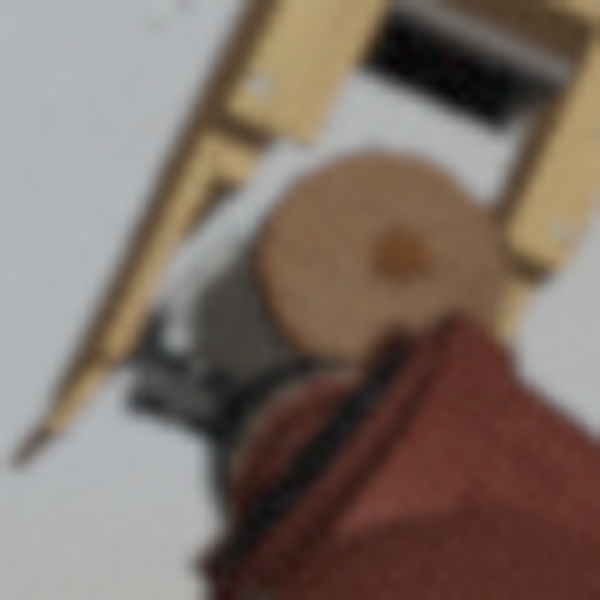

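Request:
step_arm(targets=[{"x": 0.008, "y": -0.005, "z": 0, "rx": 0, "ry": 0, "rz": 0, "hand": 0.1}, {"x": 0.017, "y": -0.011, "z": 0, "rx": 0, "ry": 0, "rz": 0, "hand": 0.1}, {"x": 0.025, "y": -0.017, "z": 0, "rx": 0, "ry": 0, "rz": 0, "hand": 0.1}, {"x": 0.033, "y": -0.022, "z": 0, "rx": 0, "ry": 0, "rz": 0, "hand": 0.1}, {"x": 0.042, "y": -0.028, "z": 0, "rx": 0, "ry": 0, "rz": 0, "hand": 0.1}])

```text
time: 20.85
ee_pos: [0.4685, -0.3375, 0.0443]
tool_rot: [0.672, -0.437, 0.556, 0.22]
ft_force: [-3.5, 1.8, 0.5]
width: 0.1
```

```bash
python3 -c "
from st import *
st(); print(r.get_obs()['torque'])"
```

```text
t 20.85 bay tip [-0.0007 -0.0005] 0.0443 F lane -3.92 lat -0.4 z 0.46
[ 0.55006116  0.99357612 -0.00894609]
```

Smooth at 3.9 N. I go on in short lengths.

Request:
step_arm(targets=[{"x": 0.008, "y": -0.005, "z": 0, "rx": 0, "ry": 0, "rz": 0, "hand": 0.1}, {"x": 0.017, "y": -0.011, "z": 0, "rx": 0, "ry": 0, "rz": 0, "hand": 0.1}, {"x": 0.025, "y": -0.017, "z": 0, "rx": 0, "ry": 0, "rz": 0, "hand": 0.1}, {"x": 0.033, "y": -0.022, "z": 0, "rx": 0, "ry": 0, "rz": 0, "hand": 0.1}, {"x": 0.042, "y": -0.028, "z": 0, "rx": 0, "ry": 0, "rz": 0, "hand": 0.1}])

```text
time: 21.35
ee_pos: [0.4733, -0.3408, 0.0441]
tool_rot: [0.672, -0.437, 0.556, 0.22]
ft_force: [-4.1, 1.8, 1.7]
width: 0.102
```

```bash
python3 -c "
from st import *
st(); print(r.get_obs()['torque']); ov('t21.png',y0=140)"
```

```text
t 21.35 bay tip [ 0.0052 -0.0005] 0.0441 F lane -4.44 lat -0.79 z 1.73
[ 0.49931823  0.98497826 -0.06491963]
```

View pics/t21.png

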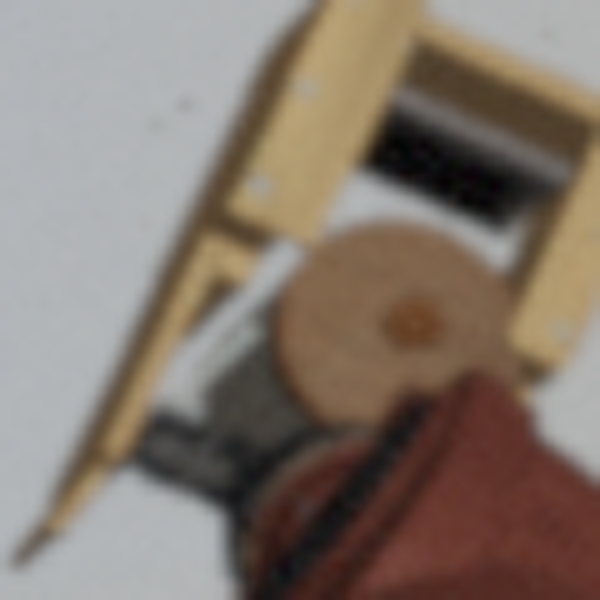

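The lid is going in under the roof's right panel, at 4.4 N. Continuing.

Request:
step_arm(targets=[{"x": 0.008, "y": -0.005, "z": 0.002, "rx": 0, "ry": 0, "rz": 0, "hand": 0.1}, {"x": 0.017, "y": -0.011, "z": 0.004, "rx": 0, "ry": 0, "rz": 0, "hand": 0.1}, {"x": 0.025, "y": -0.017, "z": 0.005, "rx": 0, "ry": 0, "rz": 0, "hand": 0.1}, {"x": 0.033, "y": -0.022, "z": 0.006, "rx": 0, "ry": 0, "rz": 0, "hand": 0.1}, {"x": 0.042, "y": -0.028, "z": 0.006, "rx": 0, "ry": 0, "rz": 0, "hand": 0.1}, {"x": 0.05, "y": -0.033, "z": 0.006, "rx": 0, "ry": 0, "rz": 0, "hand": 0.1}])

```text
time: 22.0
ee_pos: [0.4795, -0.345, 0.045]
tool_rot: [0.672, -0.437, 0.556, 0.22]
ft_force: [-2.4, -0.2, 0.4]
width: 0.099
```

Request:
step_arm(targets=[{"x": 0.008, "y": -0.005, "z": 0.001, "rx": 0, "ry": 0, "rz": 0, "hand": 0.1}, {"x": 0.017, "y": -0.011, "z": 0.002, "rx": 0, "ry": 0, "rz": 0, "hand": 0.1}, {"x": 0.025, "y": -0.017, "z": 0.003, "rx": 0, "ry": 0, "rz": 0, "hand": 0.1}, {"x": 0.033, "y": -0.022, "z": 0.004, "rx": 0, "ry": 0, "rz": 0, "hand": 0.1}])

```text
time: 22.4
ee_pos: [0.4832, -0.3473, 0.0453]
tool_rot: [0.672, -0.437, 0.556, 0.22]
ft_force: [-3.2, 1.5, 0.1]
width: 0.099
```

```bash
python3 -c "
from st import *
st(); print(r.get_obs()['torque']); ov('t22.png',y0=140)"
```

```text
t 22.4 bay tip [ 0.0171 -0.0005] 0.0453 F lane -3.49 lat -0.51 z 0.13
[ 0.52975861  0.80452679 -0.049562  ]
```

View pics/t22.png

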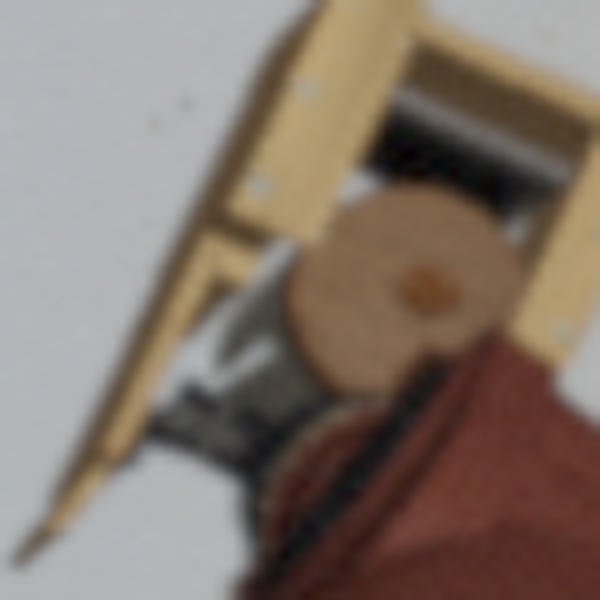

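Request:
step_arm(targets=[{"x": 0.008, "y": -0.005, "z": 0.001, "rx": 0, "ry": 0, "rz": 0, "hand": 0.1}, {"x": 0.017, "y": -0.011, "z": 0.002, "rx": 0, "ry": 0, "rz": 0, "hand": 0.1}, {"x": 0.025, "y": -0.017, "z": 0.003, "rx": 0, "ry": 0, "rz": 0, "hand": 0.1}, {"x": 0.033, "y": -0.022, "z": 0.004, "rx": 0, "ry": 0, "rz": 0, "hand": 0.1}, {"x": 0.042, "y": -0.028, "z": 0.004, "rx": 0, "ry": 0, "rz": 0, "hand": 0.1}])

```text
time: 22.95
ee_pos: [0.488, -0.3506, 0.0457]
tool_rot: [0.672, -0.436, 0.556, 0.22]
ft_force: [-4.9, 1.6, 1.3]
width: 0.097
```

Request:
step_arm(targets=[{"x": 0.008, "y": -0.005, "z": 0.001, "rx": 0, "ry": 0, "rz": 0, "hand": 0.1}, {"x": 0.017, "y": -0.011, "z": 0.002, "rx": 0, "ry": 0, "rz": 0, "hand": 0.1}, {"x": 0.025, "y": -0.017, "z": 0.003, "rx": 0, "ry": 0, "rz": 0, "hand": 0.1}])

```text
time: 23.25
ee_pos: [0.4912, -0.3529, 0.0461]
tool_rot: [0.672, -0.437, 0.556, 0.22]
ft_force: [-3.6, 1.2, -0.2]
width: 0.105
```

Request:
step_arm(targets=[{"x": 0.008, "y": -0.005, "z": 0.001, "rx": 0, "ry": 0, "rz": 0, "hand": 0.1}, {"x": 0.017, "y": -0.011, "z": 0.002, "rx": 0, "ry": 0, "rz": 0, "hand": 0.1}, {"x": 0.025, "y": -0.017, "z": 0.002, "rx": 0, "ry": 0, "rz": 0, "hand": 0.1}])

```text
time: 23.55
ee_pos: [0.4944, -0.3551, 0.0465]
tool_rot: [0.672, -0.437, 0.556, 0.22]
ft_force: [-3.5, 0.6, 0.6]
width: 0.1
```

```bash
python3 -c "
from st import *
st(); print(r.get_obs()['torque']); ov('t23.png',y0=140)"
```

```text
t 23.55 bay tip [ 0.0307 -0.0007] 0.0465 F lane -3.23 lat -1.45 z 0.56
[ 0.23067896  0.99330124 -0.07135696]
```

View pics/t23.png

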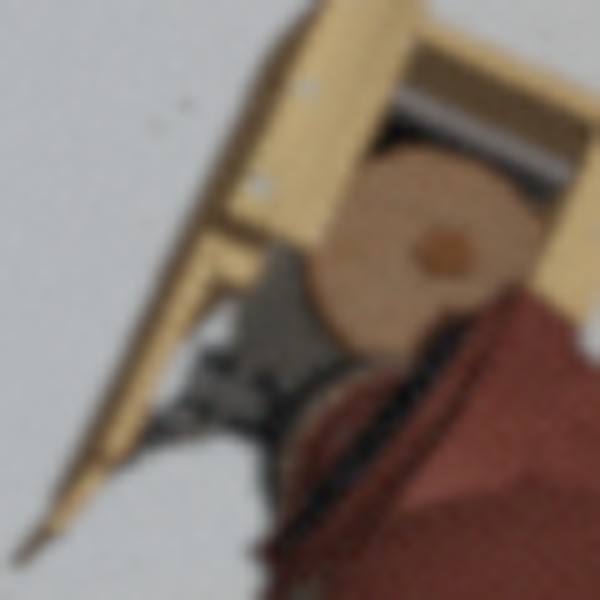

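Request:
step_arm(targets=[{"x": 0.008, "y": -0.005, "z": 0, "rx": 0, "ry": 0, "rz": 0, "hand": 0.1}, {"x": 0.017, "y": -0.011, "z": 0, "rx": 0, "ry": 0, "rz": 0, "hand": 0.1}, {"x": 0.025, "y": -0.017, "z": 0.001, "rx": 0, "ry": 0, "rz": 0, "hand": 0.1}])

```text
time: 23.9
ee_pos: [0.4973, -0.3569, 0.0465]
tool_rot: [0.672, -0.437, 0.556, 0.22]
ft_force: [-3.8, 0.9, 0.2]
width: 0.098
```

Request:
step_arm(targets=[{"x": 0.008, "y": -0.005, "z": 0, "rx": 0, "ry": 0, "rz": 0, "hand": 0.1}, {"x": 0.017, "y": -0.011, "z": 0.001, "rx": 0, "ry": 0, "rz": 0, "hand": 0.1}])

```text
time: 24.1
ee_pos: [0.4993, -0.3582, 0.0466]
tool_rot: [0.672, -0.437, 0.556, 0.22]
ft_force: [-2.6, -0.4, -0.5]
width: 0.099
```

Request:
step_arm(targets=[{"x": 0.008, "y": -0.005, "z": 0, "rx": 0, "ry": 0, "rz": 0, "hand": 0.1}, {"x": 0.017, "y": -0.011, "z": 0.001, "rx": 0, "ry": 0, "rz": 0, "hand": 0.1}])

```text
time: 24.3
ee_pos: [0.5014, -0.3595, 0.0467]
tool_rot: [0.672, -0.437, 0.556, 0.22]
ft_force: [-3.6, -0.2, 0.4]
width: 0.106
```

Request:
step_arm(targets=[{"x": 0.008, "y": -0.005, "z": 0, "rx": 0, "ry": 0, "rz": 0, "hand": 0.1}, {"x": 0.017, "y": -0.011, "z": 0.001, "rx": 0, "ry": 0, "rz": 0, "hand": 0.1}])

```text
time: 24.5
ee_pos: [0.5034, -0.3608, 0.0469]
tool_rot: [0.672, -0.437, 0.556, 0.22]
ft_force: [-2.9, 0.6, 0.0]
width: 0.1
```

```bash
python3 -c "
from st import *
st(); print(r.get_obs()['torque'])"
```

```text
t 24.5 bay tip [ 0.0413 -0.0006] 0.0469 F lane -2.75 lat -1.06 z 0.05
[ 0.22841562  0.96903848 -0.04818852]
```

Request:
step_arm(targets=[{"x": 0.008, "y": -0.005, "z": 0, "rx": 0, "ry": 0, "rz": 0, "hand": 0.1}, {"x": 0.017, "y": -0.011, "z": 0.001, "rx": 0, "ry": 0, "rz": 0, "hand": 0.1}])

```text
time: 24.7
ee_pos: [0.5055, -0.3621, 0.047]
tool_rot: [0.672, -0.437, 0.556, 0.22]
ft_force: [-3.6, 1.5, 0.5]
width: 0.101
```

Request:
step_arm(targets=[{"x": 0.008, "y": -0.005, "z": 0, "rx": 0, "ry": 0, "rz": 0, "hand": 0.1}, {"x": 0.017, "y": -0.011, "z": 0.001, "rx": 0, "ry": 0, "rz": 0, "hand": 0.1}])

```text
time: 24.9
ee_pos: [0.5074, -0.3634, 0.0471]
tool_rot: [0.672, -0.437, 0.556, 0.22]
ft_force: [-3.8, 0.4, -0.6]
width: 0.102
```

Request:
step_arm(targets=[{"x": 0.008, "y": -0.005, "z": 0, "rx": 0, "ry": 0, "rz": 0, "hand": 0.1}, {"x": 0.017, "y": -0.011, "z": 0, "rx": 0, "ry": 0, "rz": 0, "hand": 0.1}])

```text
time: 25.1
ee_pos: [0.5096, -0.3648, 0.0471]
tool_rot: [0.672, -0.437, 0.556, 0.22]
ft_force: [-2.4, -0.0, -0.2]
width: 0.098
```

Request:
step_arm(targets=[{"x": 0.008, "y": -0.005, "z": 0, "rx": 0, "ry": 0, "rz": 0, "hand": 0.1}, {"x": 0.017, "y": -0.011, "z": 0, "rx": 0, "ry": 0, "rz": 0, "hand": 0.1}])

```text
time: 25.3
ee_pos: [0.5108, -0.365, 0.0464]
tool_rot: [0.672, -0.436, 0.556, 0.221]
ft_force: [-6.4, 4.4, 0.2]
width: 0.104
```

```bash
python3 -c "
from st import *
st(); print(r.get_obs()['torque']); ov('t24.png',y0=135)"
```

```text
t 25.3 bay tip [0.0498 0.    ] 0.0464 F lane -7.72 lat 0.12 z 0.19
[ 1.03598535  1.60255026 -0.12670301]
```

View pics/t24.png

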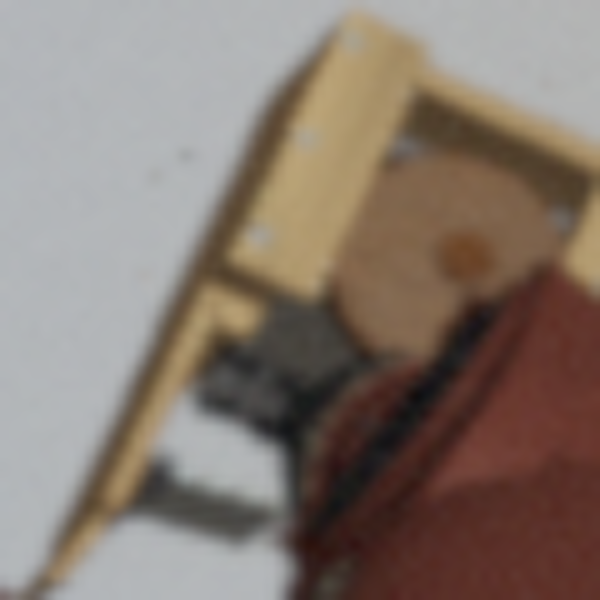

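The force has risen to 7.7 N and the advance stalled at a canister centre of about x = 102 mm, where I saw the stop. The flap has already swung to behind the tool. I press up to about 10 N and hold.

Request:
step_arm(targets=[{"x": 0.003, "y": -0.002, "z": 0, "rx": 0, "ry": 0, "rz": 0, "hand": 0.1}, {"x": 0.003, "y": -0.002, "z": 0, "rx": 0, "ry": 0, "rz": 0, "hand": 0.1}])

```text
time: 25.55
ee_pos: [0.5108, -0.365, 0.0461]
tool_rot: [0.672, -0.436, 0.556, 0.221]
ft_force: [-6.4, 3.1, -0.1]
width: 0.098
```

```bash
python3 -c "
from st import *
st(); print(r.get_obs()['torque'])"
```

```text
t 25.55 bay tip [0.0498 0.0001] 0.0461 F lane -7.03 lat -0.98 z -0.13
[ 0.90049744  1.44650215 -0.02245002]
```

Request:
step_arm(targets=[{"x": 0.004, "y": -0.003, "z": 0, "rx": 0, "ry": 0, "rz": 0, "hand": 0.1}, {"x": 0.008, "y": -0.005, "z": 0.001, "rx": 0, "ry": 0, "rz": 0, "hand": 0.1}, {"x": 0.008, "y": -0.005, "z": 0.001, "rx": 0, "ry": 0, "rz": 0, "hand": 0.1}])

```text
time: 25.85
ee_pos: [0.5111, -0.3651, 0.0457]
tool_rot: [0.672, -0.435, 0.557, 0.222]
ft_force: [-7.0, 4.4, -1.2]
width: 0.101
```

```bash
python3 -c "
from st import *
st(); print(r.get_obs()['torque'])"
```

```text
t 25.85 bay tip [0.0501 0.0001] 0.0457 F lane -8.25 lat -0.16 z -1.15
[ 1.15666146  1.8141514  -0.09035739]
```

Request:
step_arm(targets=[{"x": 0.005, "y": -0.003, "z": 0, "rx": 0, "ry": 0, "rz": 0, "hand": 0.1}, {"x": 0.009, "y": -0.006, "z": 0, "rx": 0, "ry": 0, "rz": 0, "hand": 0.1}, {"x": 0.009, "y": -0.006, "z": 0, "rx": 0, "ry": 0, "rz": 0, "hand": 0.1}, {"x": 0.009, "y": -0.006, "z": 0, "rx": 0, "ry": 0, "rz": 0, "hand": 0.1}])

```text
time: 26.25
ee_pos: [0.5114, -0.3651, 0.0451]
tool_rot: [0.672, -0.435, 0.557, 0.223]
ft_force: [-9.8, 4.9, -0.4]
width: 0.105
```

```bash
python3 -c "
from st import *
st(); print(r.get_obs()['torque'])"
```

```text
t 26.25 bay tip [0.0504 0.0003] 0.0451 F lane -10.84 lat -1.31 z -0.4
[ 1.39709112  2.15720465 -0.12578586]
```

10.8 N. Holding for about 0.8 s.

Request:
step_arm(targets=[{"x": 0.001, "y": -0.001, "z": 0, "rx": 0, "ry": 0, "rz": 0, "hand": 0.1}, {"x": 0.001, "y": -0.001, "z": 0, "rx": 0, "ry": 0, "rz": 0, "hand": 0.1}, {"x": 0.001, "y": -0.001, "z": 0, "rx": 0, "ry": 0, "rz": 0, "hand": 0.1}, {"x": 0.001, "y": -0.001, "z": 0, "rx": 0, "ry": 0, "rz": 0, "hand": 0.1}, {"x": 0.001, "y": -0.001, "z": 0, "rx": 0, "ry": 0, "rz": 0, "hand": 0.1}, {"x": 0.001, "y": -0.001, "z": 0, "rx": 0, "ry": 0, "rz": 0, "hand": 0.1}, {"x": 0.001, "y": -0.001, "z": 0, "rx": 0, "ry": 0, "rz": 0, "hand": 0.1}, {"x": 0.001, "y": -0.001, "z": 0, "rx": 0, "ry": 0, "rz": 0, "hand": 0.1}])

```text
time: 27.05
ee_pos: [0.5114, -0.3652, 0.045]
tool_rot: [0.672, -0.434, 0.557, 0.223]
ft_force: [-9.9, 5.2, -0.6]
width: 0.1
```

```bash
python3 -c "
from st import *
st(); ov('t25.png',y0=140)"
```

```text
t 27.05 bay tip [0.0504 0.0002] 0.045 F lane -11.12 lat -1.2 z -0.58
```

View pics/t25.png

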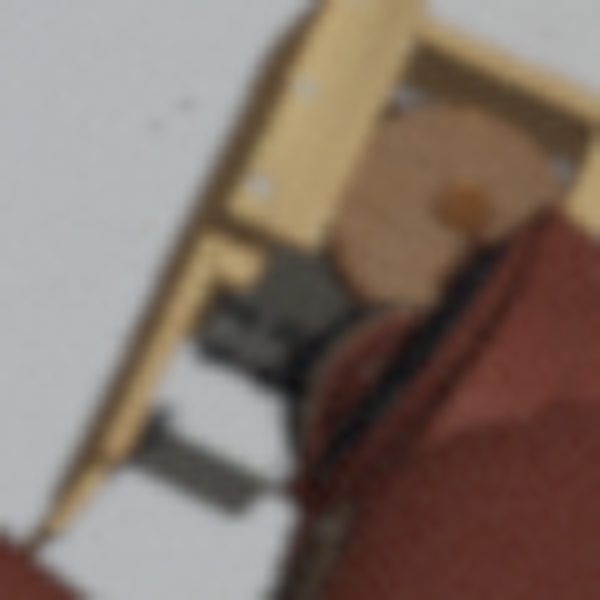

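Held about 11 N for 0.8 s. The flap already lies shut behind the fingers, so I draw back 6 mm and then lift straight up out of the open lane.

Request:
step_arm(targets=[{"x": -0.014, "y": 0.009, "z": 0, "rx": 0, "ry": 0, "rz": 0, "hand": 0.1}, {"x": -0.035, "y": 0.023, "z": 0, "rx": 0, "ry": 0, "rz": 0, "hand": 0.1}, {"x": -0.056, "y": 0.037, "z": 0, "rx": 0, "ry": 0, "rz": 0, "hand": 0.1}, {"x": -0.056, "y": 0.037, "z": 0.05, "rx": 0, "ry": 0, "rz": 0, "hand": 0.1}, {"x": -0.056, "y": 0.037, "z": 0.15, "rx": 0, "ry": 0, "rz": 0, "hand": 0.1}])

```text
time: 27.6
ee_pos: [0.5075, -0.3634, 0.0656]
tool_rot: [0.672, -0.437, 0.556, 0.22]
ft_force: [1.0, -0.0, 0.4]
width: 0.099
```

```bash
python3 -c "
from st import *
st()"
```

```text
t 27.6 bay tip [ 0.0462 -0.0004] 0.0656 F lane 0.88 lat 0.55 z 0.37
```

Request:
step_arm(targets=[{"x": 0, "y": 0, "z": 0.2, "rx": 0, "ry": 0, "rz": 0, "hand": 0.1}, {"x": 0, "y": 0, "z": 0.45, "rx": 0, "ry": 0, "rz": 0, "hand": 0.1}, {"x": 0, "y": 0, "z": 0.7, "rx": 0, "ry": 0, "rz": 0, "hand": 0.1}, {"x": -0.2, "y": 0.13, "z": 0.95, "rx": 0, "ry": 0, "rz": 0, "hand": 0.1}, {"x": -0.5, "y": 0.33, "z": 1, "rx": 0, "ry": 0, "rz": 0, "hand": 0.1}, {"x": -0.85, "y": 0.56, "z": 1, "rx": 0, "ry": 0, "rz": 0, "hand": 0.1}, {"x": -1, "y": 0.66, "z": 1, "rx": 0, "ry": 0, "rz": 0, "hand": 0.1}, {"x": -1, "y": 0.66, "z": 1, "rx": 0, "ry": 0, "rz": 0, "hand": 0.1}])

```text
time: 28.4
ee_pos: [0.3856, -0.2827, 0.186]
tool_rot: [0.672, -0.437, 0.556, 0.22]
ft_force: [0.3, 0.4, 0.8]
width: 0.099
```

```bash
python3 -c "
from st import *
st(); f=grab('top'); save(f,'t26.png',(335,120,425,215),6)
f=grab('scene'); save(f,'s26.png',(325,100,405,190),6); save(f,'s26f.png')"
```

```text
t 28.4 bay tip [-0.1    -0.0006] 0.186 F lane 0.01 lat 0.49 z 0.85
```

View pics/t26.png

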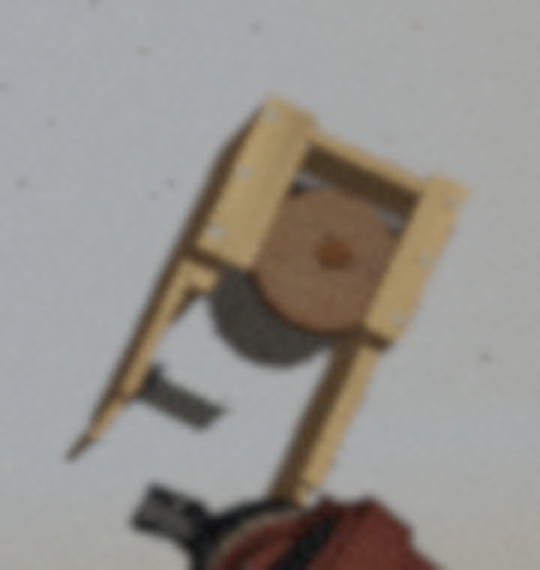

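View pics/s26.png

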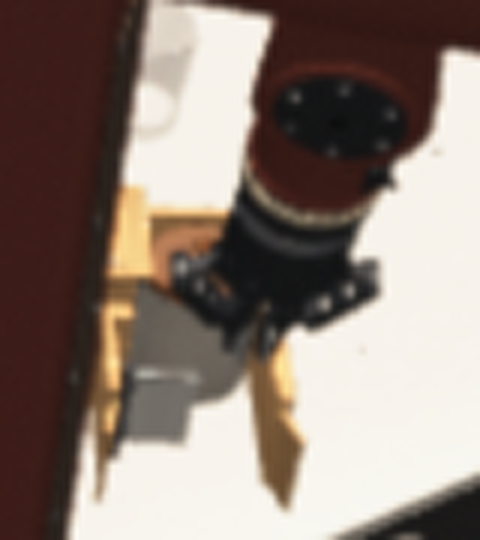

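```bash
python3 -c "
from st import *
f=grab('top'); print(inv(ray(f,328.5/6-.5+335,261/6-.5+120,.103)), inv(ray(f,333/6-.5+335,247/6-.5+120,.12)))
a=np.load('ft.npy',allow_pickle=True).item()['image']; b=f['image']
d=cv2.absdiff(a,b).max(2); d=(cv2.GaussianBlur(d,(5,5),0)>25).astype(np.uint8)
n,l,s,c=cv2.connectedComponentsWithStats(d); print([tuple(x) for x in s[1:] if x[4]>15]); save(f,'t27.png')"
```

```text
[ 0.0984 -0.0039] [0.1002 0.0003]
[(np.int32(369), np.int32(151), np.int32(32), np.int32(31), np.int32(644)), (np.int32(187), np.int32(164), np.int32(118), np.int32(220), np.int32(11584)), (np.int32(309), np.int32(199), np.int32(127), np.int32(185), np.int32(10994)), (np.int32(162), np.int32(208), np.int32(31), np.int32(29), np.int32(681)), (np.int32(335), np.int32(331), np.int32(13), np.int32(12), np.int32(113)), (np.int32(313), np.int32(332), np.int32(24), np.int32(30), np.int32(375))]
```

View pics/t27.png

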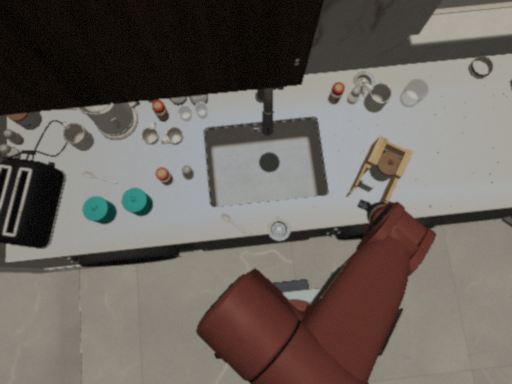

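Only the canister and the arm changed between the pictures. The flap sits where it was when shut, and the robot touches nothing. Handing in.

```bash
python3 -c "
from h import *
print(r.hand_in(), r.get_obs()['time'])"
```

```text
the job is handed in; nothing more can be done
the job is handed in; nothing more can be done
```

The canister stands upright in the garage, pushed in past the flap and pressed against the back stop. I handed the job in at about 28.5 s.

- **Carry and push:** I lifted the grey canister by its knob, stood it in the mouth and pushed it in low on its side. It met the stop with its centre at about x = 102 mm, and I held about 11 N there for roughly 0.8 s.
- **Retreat:** The flap had already swung shut behind the fingers by then. So I drew back about 4 mm and lifted straight up through the open lane before moving away.
- **Last checks:** The lid sits at about x = 0.099 m, y between -4 and 0 mm (camera error of a few mm). The flap is where it was when shut, and the tool force is about zero. Comparing the top camera's pictures, only the canister and the arm had changed.

Three things did not go cleanly:

- **Right finger linkage:** On the first pass it caught the end of the garage's right wall. The push force read 24.7 N along the lane and the total wrist force about 30 N, so the garage took more than your 25 N limit for a moment. I backed off, narrowed the fingers and went on at 3 to 5 N.
- **Early push:** Before I widened the fingers, pushing with them closed let the canister drift left, and the push rose to about 13 N.
- **Setting down:** Standing the canister in the mouth pressed it down with about 15 N for a moment.

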